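# Check the sole-length gauge and pack its case

## Task

Check the sprung sole-length gauge and pack its case for the night. Lift the loose steel lid off the grey case by its knob, lay it flat on the middle of the cork mat and let go; then pull the gauge's tab out until it is in line with the black marker fin, hold it there for two seconds and let it go fully home. Put every aluminium riser block that lies on the bench into the case's big bay, side by side on its floor, and in the end set the lid back on the case, fully seated; leave the other things on the bench alone.

Things in the scene. Friction and masses are not known exactly. Their poses are not given: they have to be found in the camera images.
- case: Grey steel case fixed to the bench, left or right of the middle, open-topped under its lid: 158 (its x) x 218 mm (its y), rim 60 mm above the bench, walls 4 mm, floor 6 mm thick. Origin at the centre of its underside. A 4 mm inner wall at y = -47 mm, top 50 mm above the bench, parts the gauge lane (y -105 to -49) from the big bay (y -45 to 105); both span x -75 to 75.
- bay (a point): Centre of the floor of the case's big bay, 6 mm above the bench; axes as the case's. The bay is 150 x 150 mm inside.
- lid: Loose steel lid, 164 (its x) x 224 (its y) x 6 mm, 0.4 kg. Origin: centre of the plate's underside; seated, 60 mm above the bench at the case's centre, axes along the case's (half a turn is the same). Four 16 mm square feet, 6 mm high, under x = +-62, y = +-92 mm, fit inside the rim with 5 mm play. Central square black knob 34 x 34 mm, sides along x and y, 20 to 42 mm above the origin, on a 20 mm stem.
- mat: Cork mat fixed on the bench, 200 x 250 x 3 mm (x, y, z), on the other side of the middle from the case. Origin at the centre of its underside.
- gauge (a joint): Pull of the sprung sole-length gauge in the case's lane, in m: 0 = fully home, 0.070 = end stop. The steel slide moves towards the case's -x against a spring (about 2.7 N at home, plus 90 N/m) and goes home by itself when let go, slowed by a damper.
- gauge_tab (a point): On the centre line of the gauge's upright steel pull tab, 40 mm above the bench. The tab is 12 mm thick (case x), 26 mm wide (case y), from 16 to 50 mm above the bench; the blade under it is lower than 16 mm. At home it is at x = 33, y = -77 mm in the case's frame, with 36 mm free behind it. Axes as the case's.
- marker: Black upright fin, 4 mm thick (case x), 10 mm wide, top 50 mm above the bench, fixed in the gauge lane at the outer wall (y = -100 mm in the case's frame), 35 to 58 mm of pull from the tab's home. Origin at the middle of the fin's foot; axes as the case's. The pull is right when the tab's centre line has the same x as this origin in the case's frame.
- block1: Bare aluminium riser block, 64 x 30 x 32 mm with lightly rounded edges and two dark screw holes in its top, about 0.14 kg. Origin at the block's centre; x along its 64 mm, y along its 30 mm, z up. Two to four such blocks lie on the bench, upright on their 64 x 30 face; absent ones read None.
- block2: Bare aluminium riser block, 64 x 30 x 32 mm with lightly rounded edges and two dark screw holes in its top, about 0.14 kg. Origin at the block's centre; x along its 64 mm, y along its 30 mm, z up. Two to four such blocks lie on the bench, upright on their 64 x 30 face; absent ones read None.
- block3: Bare aluminium riser block, 64 x 30 x 32 mm with lightly rounded edges and two dark screw holes in its top, about 0.14 kg. Origin at the block's centre; x along its 64 mm, y along its 30 mm, z up. Two to four such blocks lie on the bench, upright on their 64 x 30 face; absent ones read None.
- block4: Bare aluminium riser block, 64 x 30 x 32 mm with lightly rounded edges and two dark screw holes in its top, about 0.14 kg. Origin at the block's centre; x along its 64 mm, y along its 30 mm, z up. Two to four such blocks lie on the bench, upright on their 64 x 30 face; absent ones read None.
- hammer: Black hammer with rubber tips, 260 mm long, lying in front. To be left alone.
- screwdriver: Screwdriver, 200 mm long, lying near the far jig. To be left alone.
- heel_piece: Red plastic binding heel piece, 95 x 56 x 50 mm, origin at the centre of its underside; its x is the long way. To be left alone.
- tape_roll: White tape roll lying flat, 90 mm across, 35 mm high. To be left alone.
- glue: Glue bottle standing upright, 52 mm across, 140 mm high. To be left alone.
- sole_template: Flat plywood boot-sole template 220 x 70 x 15 mm. To be left alone.
- wax_block: Yellow wax block 90 x 45 x 30 mm. To be left alone.
There are look-alikes about, which are no part of the job. Leave any red look-alike of the block4 alone.

How it is judged:
By the outcome, as a careful person would: the job done as asked, in the order asked, and still so for the second after the job is handed in, with the robot touching nothing.
Of block1, block2, block3, block4 only 2 to 4 are there at a start; the rules pass over those that are not, and their reading is None.
At some moment in a run one of block1, block2, block3, block4 may be knocked a few centimetres aside while the robot is not near it.
Once in a run the grip may slacken for a moment while it holds something.
It also fails if it takes over 210 s, if anything falls off the work surface, if the arm or the gripper's body presses on something with over 40 N, if the wrist force passes 120 N, or if a joint passes its speed limit or range.

## Robot

A 6-joint arm with a two-finger parallel gripper is mounted at the origin on the work surface. World frame = base frame: x ahead of the robot, y to its left, z up, the work surface at z = 0. Lengths are in mm, angles in degrees, forces in N, time in s.
With the tool pointing down it reaches from about 275 to 750 mm from the base axis. Payload 10.2 kg.
Tool frame: the origin (TCP) lies on the centre line of the jaws, within the pads' length; the fingertips stand 8 mm ahead of it and the grasp point (between the pads) lies 11 mm behind it; z points along the fingers, x is the direction in which the jaws open and shut, and the axes are right-handed (so a half turn about z gives the same grasp; the last joint's range is limited). The gripper opens to 85 mm and grips with 20 to 120 N. Pads are 22 mm wide; open, the fingers measure 114 mm over their backs; the gripper's body (76 mm by 85 mm) begins 54 mm behind the grasp point. The pads swing forward as they close: fully open they stand 13 mm farther back than shut.
Start: joints at [55.898, 17.928, 85.812, -0, 76.261, -12.8], TCP at [190.742, 489.131, 239.294] pointing down, gripper open.
Joint ranges: [-168.41, 168.41], [-55.51, 124.54], [10.69, 146.95], [-70.63, 250.63], [1, 178], [-165.06, 165.06]. Speed limits (degrees/s): [136.94, 136.94, 172.46, 180, 180, 180].

## Interface

Orientations are given as [roll, pitch, yaw] about the fixed x, y, z axes, in that order (R = Rz(yaw) Ry(pitch) Rx(roll)).
In Python, from rig import r, viewer, workorder gives the robot as it stands.
- The arm moves only by the shell command python3 -m handwheel 'ROWS' [OPENING] [FORCE]. ROWS is JSON, a list of rows, each an object with "dp": the shift along the tool's x, y, z in m, a list of three; "angular": the turn, a rotation vector about the tool's x, y, z in degrees, a list of three. A call has 1 to 20 rows; each row is the pose to reach, as a shift and turn from the pose measured when the call began, along the tool's axes at that moment; what a row does not reach only later rows make up. A row lasts 1/12 s, in which the tool goes at most 41.7 mm and 7.16 degrees, less where a joint would pass 70% of its speed; a pose out of reach is approached as far as the arm can. A call with a gripper value outside its range is refused whole. OPENING is the gripper's target within -1 to 1 (fully open at 1, half-way at 0, shut at -1), set as the call begins (- or left out, the last holds). The fingers move at their own pace and stop on an object; FORCE is the grip in N (left out, the last holds). Time passes only in rows, so rows that repeat a pose let the fingers close. It gives the time, the measured TCP pose, the force and the opening at its end, in the units of the state.
- r.observe(): the state, without advancing time (a new reading comes with each control period).
- viewer.snapshot(name): name is "scene" or "top" or "wrist"; returns the picture (420x560x3 uint8, blue, green, red); there is no depth.
- viewer.camera_params(name): a dict with "fx", "fy", "cx", "cy" (pixels), "k1" (the pictures are not rectified: a ray, as slopes to the right and down, at radius r is drawn at 1 + k1 r^2 times it, then the intrinsics apply), "rvec" (rotation vector, rad) and "tvec" (3), from world to camera coordinates, as OpenCV has them; the wrist camera has in their place "T_tool_cam" (4x4, takes a point from camera to tool coordinates, whose origin is the TCP and whose axes are the tool frame's). Camera axes: x right, y down, z forward; pixel columns grow to the right and rows downward; lengths in mm; the calibration is good to about 2 mm. A picture is of the moment at which its call begins: read the wrist's pose just before it. camera_params takes no time and is no camera call.
- workorder.job_done(): hands the job in, once; it reports no verdict.
Trained networks look in the newest picture that a camera, given by its name, has taken for a name from the list of things; names that differ only in an ending like _2 or _b are one class to them, and where a whole thing is asked for, a point or a joint stands for the part that bears it (a point fixed in the world has none). Each returns a list of dicts, best first, with "confidence" (0 to 1); they miss things now and then, are a little off and sometimes report something else, mostly with a low value. They report only what shows in the picture. A call takes as long as a camera call. They do not tell look-alikes from the thing itself.
- viewer.search_frame(label, camera): "at" ([x, y, z] in mm, in world coordinates, good to about 4 mm: the middle of the surface that is visible of it).
- viewer.outline_of(label, camera): "region" (420x560 bool, what is visible of it).
- viewer.landmark_of(label, camera): "at" ([x, y, z] in mm, in world coordinates, good to about 4 mm: a listed point, or the origin of a listed thing).
The state is a dict: "t": time; "joints": joint angles; "joint_velocities": joint speeds; "joint_torque": joint torques, N m; "tool_pos": TCP position; "ee_rot": TCP orientation; "ft_force": force on the tool from outside, world axes, zero at the start; "moment": the same for the moment, N m; "finger_gap": finger opening in mm.
Only numpy, scipy, OpenCV 4.12 (cv2) and the standard library are available. Lean on these libraries where they do the work, as an engineer would, in place of code of your own. Each camera call takes 0.05 s, during which the arm holds its last target. There are 200 camera calls.

## Working session

There is one attempt and no reset: what is moved stays moved. The work goes in short steps, Python scripts to look and compute and a shell command to move; the robot and the scene stay as the last step left them, time stands still between calls to the robot, and variables do not carry over. Pictures are saved under pics/ and viewed, about 12 in all and at most 16, crops included, and the job is handed in when it is done.

```bash
ls; mkdir -p pics; cat > h.py <<'E'
import numpy as np, cv2
from rig import r, viewer, workorder
from scipy.spatial.transform import Rotation as Ro
def snap(n,name):
    im=np.array(viewer.snapshot(n)); cv2.imwrite('pics/'+name,im); return im
E
python3 - <<'E'
from h import *
print(r.observe())
a=snap('top','top0.png'); 
for l in ['case','bay','lid','mat','gauge_tab','marker','block1','hammer','heel_piece','tape_roll','glue','sole_template','wax_block','screwdriver']:
    d=viewer.landmark_of(l,'top'); print(l,[(np.round(x['at']).tolist(),round(x['confidence'],2)) for x in d][:7])
b=snap('scene','scene0.png')
print({k:np.round(v,3).tolist() for k,v in viewer.camera_params('top').items()})
E
```

```text
pics
{'t': 0.0, 'joints': array([ 5.58984955e+01,  1.79588712e+01,  8.58535103e+01,  1.54997603e-03,
        7.62622525e+01, -1.28011598e+01]), 'joint_velocities': array([ 0.04869759, -0.04216539,  0.03748625, -0.00075178, -0.02741294,
       -0.02040441]), 'joint_torque': array([ 5.12390325e-04, -4.12248695e+01, -2.59743762e+01, -1.04051449e-05,
        4.02365360e-03, -6.70665955e-06]), 'tool_pos': array([190.58309239, 488.91954359, 238.74347326]), 'ee_rot': array([-1.79981996e+02,  7.24454463e-02,  6.86992976e+01]), 'ft_force': array([ 0.44122666,  0.32474005, -0.29072672]), 'moment': array([ 0.02054443,  0.02911872, -0.01864523]), 'finger_gap': 85.43836800387874}
case []
bay []
lid [([507.0, 262.0, 65.0], 0.71)]
mat [([529.0, -278.0, 2.0], 0.63)]
gauge_tab [([254.0, -359.0, -0.0], 0.75), ([689.0, 92.0, 12.0], 0.61)]
marker []
block1 [([480.0, 16.0, 18.0], 0.78), ([357.0, -82.0, 20.0], 0.75), ([368.0, 497.0, 1.0], 0.74), ([695.0, -91.0, 20.0], 0.61), ([689.0, 91.0, 17.0], 0.52), ([596.0, -9.0, 15.0], 0.47)]
hammer [([257.0, -360.0, 0.0], 0.91), ([506.0, 260.0, 67.0], 0.17)]
heel_piece [([377.0, 40.0, 2.0], 0.83)]
tape_roll [([713.0, -255.0, -1.0], 0.69)]
glue [([716.0, 318.0, -1.0], 0.58)]
sole_template [([365.0, 495.0, 0.0], 0.77)]
wax_block [([466.0, -512.0, -6.0], 0.88)]
screwdriver [([784.0, 18.0, 2.0], 0.59)]
{'fx': 478.256, 'fy': 478.256, 'cx': 280.166, 'cy': 205.682, 'k1': -0.155, 'rvec': [2.158, -2.186, 0.102], 'tvec': [-14.838, 527.615, 1407.45]}
```

View pics/top0.png

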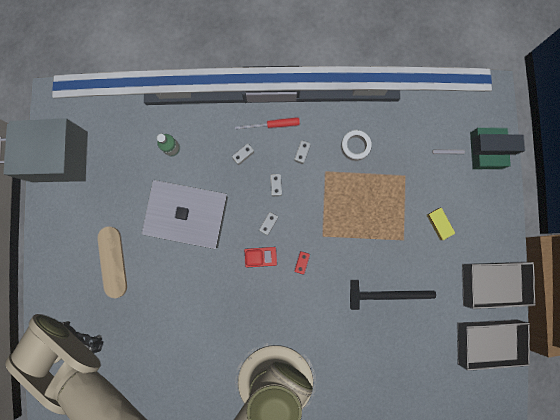

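View pics/scene0.png

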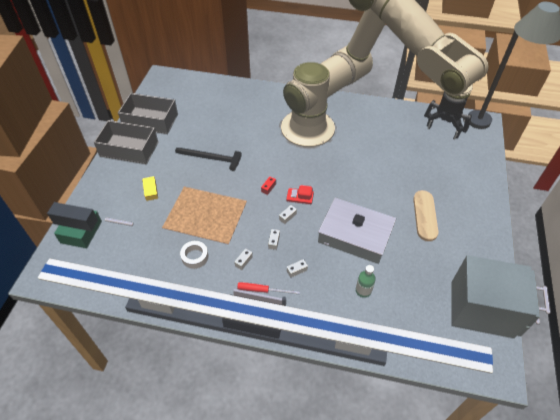

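The top view shows four bare aluminium blocks at px (243,154), (303,152), (276,184) and (269,223). The red look-alike is at (302,263). The lid on the case is at (184,214) with its knob at (182,213), and the mat is at (365,206). Next I'll get poses from the segments.

```bash
cat >> h.py <<'E'
def cam(n,obs=None):
    p=viewer.camera_params(n)
    K=np.array([[p['fx'],0,p['cx']],[0,p['fy'],p['cy']],[0,0,1.]]); D=np.array([p['k1'],0,0,0.])
    if 'rvec' in p and p['rvec'] is not None:
        R=cv2.Rodrigues(np.array(p['rvec'],float))[0]; t=np.array(p['tvec'],float); return K,D,R.T,-R.T@t
    T=np.array(p['T_tool_cam']); Rt=Ro.from_euler('xyz',obs['ee_rot'],degrees=True).as_matrix()
    return K,D,Rt@T[:3,:3],Rt@T[:3,3]+obs['tool_pos']
def plane(c,px,z):
    K,D,R,o=c
    u=cv2.undistortPoints(np.asarray(px,float).reshape(-1,1,2),K,D).reshape(-1,2)
    d=np.c_[u,np.ones(len(u))]@R.T
    return o+d*((z-o[2])/d[:,2])[:,None]
def proj(c,P):
    K,D,R,o=c
    q=cv2.projectPoints(np.asarray(P,float).reshape(-1,1,3),cv2.Rodrigues(R.T)[0],-R.T@o,K,D)[0]
    return q.reshape(-1,2)
def rect(c,mask,z):
    cs,_=cv2.findContours(mask.astype(np.uint8),cv2.RETR_EXTERNAL,cv2.CHAIN_APPROX_NONE)
    k=max(cs,key=cv2.contourArea).reshape(-1,2)
    P=plane(c,k,z)[:,:2].astype(np.float32)
    (x,y),(w,h),a=cv2.minAreaRect(P)
    if h>w: w,h,a=h,w,a+90
    return np.round([x,y,w,h,(a+90)%180-90],1).tolist() # long-axis yaw
def rel(obs,pos,yaw):
    "shift in tool axes (m) and tool-z turn (deg) to reach pos with tool yaw, pointing down"
    R=Ro.from_euler('xyz',obs['ee_rot'],degrees=True)
    G=Ro.from_euler('xyz',[180,0,yaw],degrees=True)
    return np.round(R.inv().apply(np.array(pos)-obs['tool_pos'])/1000,4).tolist(),np.round((R.inv()*G).as_rotvec(degrees=True),2).tolist()
E
python3 - <<'E'
from h import *
im=snap('top','t1.png'); c=cam('top')
for l,z in [('lid',66),('mat',3),('block1',32)]:
    for d in viewer.outline_of(l,'top'):
        m=d['region']; ys,xs=np.nonzero(m)
        print(l,round(d['confidence'],2),'px',int(xs.mean()),int(ys.mean()),m.sum(),rect(c,m,z), im[m].mean(0).astype(int))
hs=im.max(2)<70
k=np.zeros_like(hs);k[195:232,165:200]=hs[195:232,165:200]
print('knob',rect(c,k,102))
print({k:np.round(v,3).tolist() for k,v in viewer.camera_params('wrist').items()})
o=r.observe(); print(o['t'])
E
```

```text
lid 0.59 px 183 213 4301 [503.2, 261.1, 227.2, 168.1, 78.5] [153 142 141]
lid 0.51 px 260 256 613 [375.6, 36.9, 89.6, 57.6, 89.5] [ 85  84 165]
mat 0.63 px 363 205 5118 [527.7, -277.8, 247.3, 201.2, 86.6] [ 98 123 149]
block1 0.64 px 275 184 216 [590.7, -10.2, 63.5, 29.9, -0.6] [158 154 150]
block1 0.56 px 302 152 185 [688.7, -91.4, 65.2, 27.7, -19.2] [155 151 147]
block1 0.51 px 301 262 208 [357.2, -84.3, 62.7, 30.0, -17.6] [ 78  80 166]
block1 0.49 px 242 153 247 [685.1, 89.5, 66.7, 35.4, -50.4] [148 145 142]
block1 0.48 px 268 222 181 [475.8, 13.3, 60.2, 28.4, -32.7] [159 154 151]
knob [502.3, 259.4, 34.2, 31.9, 78.1]
{'fx': 333.117, 'fy': 333.117, 'cx': 278.31, 'cy': 215.67, 'k1': -0.066, 'T_tool_cam': [[1.0, -0.0, 0.001, -0.161], [0.0, 0.946, 0.325, -83.625], [-0.001, -0.325, 0.946, -135.378], [0.0, 0.0, 0.0, 1.0]]}
1.0
```

```bash
python3 - <<'E'
from h import *
o=r.observe(); print(rel(o,[503,260,200],78.5))
E
```

```text
([-0.1, 0.3742, 0.0393], [-0.0, 0.0, -9.8])
```

```bash
python3 -m handwheel '[{"dp":[-0.01,0.037,0.004],"angular":[0,0,-2]},{"dp":[-0.02,0.075,0.008],"angular":[0,0,-3]},{"dp":[-0.03,0.112,0.012],"angular":[0,0,-4]},{"dp":[-0.04,0.15,0.016],"angular":[0,0,-5]},{"dp":[-0.05,0.187,0.02],"angular":[0,0,-6]},{"dp":[-0.06,0.225,0.024],"angular":[0,0,-7]},{"dp":[-0.07,0.262,0.028],"angular":[0,0,-8]},{"dp":[-0.08,0.3,0.032],"angular":[0,0,-9]},{"dp":[-0.09,0.337,0.036],"angular":[0,0,-9.8]},{"dp":[-0.1,0.374,0.039],"angular":[0,0,-9.8]},{"dp":[-0.1,0.374,0.039],"angular":[0,0,-9.8]},{"dp":[-0.1,0.374,0.039],"angular":[0,0,-9.8]},{"dp":[-0.1,0.374,0.039],"angular":[0,0,-9.8]}]' 1 60
python3 - <<'E'
from h import *
o=r.observe(); print(o['joint_velocities'].round(2)); im=snap('wrist','w1.png'); c=cam('wrist',o)
m=(im.max(2)<60); m[:,:]&=True
n,l,s,ce=cv2.connectedComponentsWithStats(m.astype(np.uint8))
for i in range(1,n):
    if s[i,4]>300: print(s[i].tolist(),ce[i].round(), rect(c,l==i,102))
print(proj(c,[[503,260,102]]))
E
```

```text
t: 2.08
tool_pos: [502.5, 260.3, 200.2]
ee_rot: [-180.0, -0.0, 78.5]
ft_force: [0.1, 0.6, -0.2]
finger_gap: 85.3
[ 1.44 -0.89  0.46 -0.02 -0.13 -0.01]
[61, 72, 26, 58, 315] [ 74. 100.] [389.5, 141.1, 38.7, 5.2, 0.3]
[27, 80, 41, 58, 660] [ 53. 105.] [394.3, 119.9, 44.0, 25.8, -34.8]
[47, 189, 21, 60, 736] [ 57. 217.] [468.1, 93.2, 54.4, 11.3, -31.2]
[258, 198, 45, 46, 1998] [280. 221.] [503.6, 261.3, 35.7, 33.0, -11.5]
[60, 281, 34, 55, 822] [ 77. 308.] [547.3, 77.4, 52.1, 16.8, 2.8]
[0, 282, 560, 138, 34804] [279. 375.] [637.8, 234.8, 587.4, 169.7, 78.4]
[[278.0099322  220.64515828]]
```

View pics/w1.png

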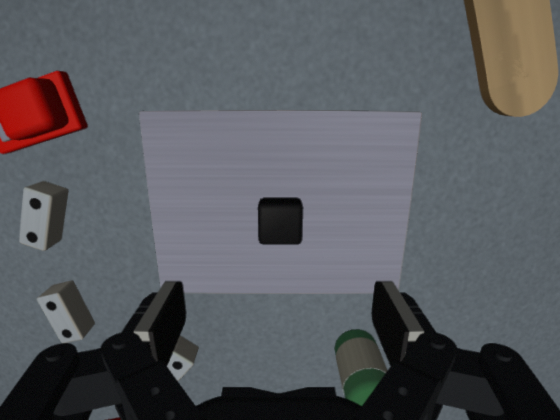

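The knob is at px (280,221), centred and square to the jaws. I'll descend and grip.

```bash
python3 -m handwheel '[{"dp":[0,0,0.03],"angular":[0,0,0]},{"dp":[0,0,0.06],"angular":[0,0,0]},{"dp":[0,0,0.085],"angular":[0,0,0]},{"dp":[0,0,0.1],"angular":[0,0,0]},{"dp":[0,0,0.11],"angular":[0,0,0]},{"dp":[0,0,0.117],"angular":[0,0,0]},{"dp":[0,0,0.117],"angular":[0,0,0]},{"dp":[0,0,0.117],"angular":[0,0,0]}]' 1 60
python3 -m handwheel '[{"dp":[0,0,0],"angular":[0,0,0]},{"dp":[0,0,0],"angular":[0,0,0]},{"dp":[0,0,0],"angular":[0,0,0]},{"dp":[0,0,0],"angular":[0,0,0]},{"dp":[0,0,0],"angular":[0,0,0]},{"dp":[0,0,0],"angular":[0,0,0]},{"dp":[0,0,0],"angular":[0,0,0]},{"dp":[0,0,0],"angular":[0,0,0]},{"dp":[0,0,0],"angular":[0,0,0]},{"dp":[0,0,0],"angular":[0,0,0]},{"dp":[0,0,0],"angular":[0,0,0]},{"dp":[0,0,0],"angular":[0,0,0]}]' -1 60
python3 -m handwheel '[{"dp":[0,0,-0.005],"angular":[0,0,0]},{"dp":[0,0,-0.015],"angular":[0,0,0]},{"dp":[0,0,-0.025],"angular":[0,0,0]},{"dp":[0,0,-0.035],"angular":[0,0,0]},{"dp":[0,0,-0.045],"angular":[0,0,0]},{"dp":[0,0,-0.045],"angular":[0,0,0]},{"dp":[0,0,-0.045],"angular":[0,0,0]}]'
python3 - <<'E'
from h import *
o=r.observe(); print(o['t'],rel(o,[528,-278,o['tool_pos'][2]],86.6))
E
```

```text
t: 2.8
tool_pos: [502.3, 261.2, 84.2]
ee_rot: [180.0, -0.0, 78.6]
ft_force: [-0.1, -0.4, 0.3]
finger_gap: 85.3
t: 3.8
tool_pos: [502.6, 261.4, 84.9]
ee_rot: [179.9, -0.1, 78.6]
ft_force: [-0.8, 0.5, 5.9]
finger_gap: 32.6
t: 4.38
tool_pos: [502.7, 261.4, 130.5]
ee_rot: [179.8, -0.1, 78.6]
ft_force: [-0.0, 0.9, -4.3]
finger_gap: 32.9
4.3833 ([-0.5237, 0.1316, -0.0006], [0.17, -0.1, -8.02])
```

```bash
python3 -m handwheel '[{"dp":[-0.015,0.004,0],"angular":[0,0,0]},{"dp":[-0.04,0.01,0],"angular":[0,0,-0.5]},{"dp":[-0.07,0.018,0],"angular":[0,0,-1]},{"dp":[-0.1,0.025,0],"angular":[0,0,-1.5]},{"dp":[-0.13,0.033,0],"angular":[0,0,-2]},{"dp":[-0.16,0.04,0],"angular":[0,0,-2.5]},{"dp":[-0.19,0.048,0],"angular":[0,0,-3]},{"dp":[-0.22,0.055,0],"angular":[0,0,-3.5]},{"dp":[-0.25,0.063,0],"angular":[0,0,-4]},{"dp":[-0.28,0.07,0],"angular":[0,0,-4.5]},{"dp":[-0.31,0.078,0],"angular":[0,0,-5]},{"dp":[-0.34,0.085,0],"angular":[0,0,-5.5]},{"dp":[-0.37,0.093,0],"angular":[0,0,-6]},{"dp":[-0.4,0.1,0],"angular":[0,0,-6.5]},{"dp":[-0.43,0.108,0],"angular":[0,0,-7]},{"dp":[-0.46,0.116,0],"angular":[0,0,-7.5]},{"dp":[-0.49,0.123,0],"angular":[0,0,-8]},{"dp":[-0.51,0.128,0],"angular":[0,0,-8]},{"dp":[-0.524,0.132,0],"angular":[0,0,-8]},{"dp":[-0.524,0.132,0],"angular":[0,0,-8]}]'
python3 - <<'E'
from h import *
o=r.observe(); im=snap('top','top2.png'); c=cam('top'); print(rel(o,[528,-278,34],86.6),o['tool_pos'],o['finger_gap'])
d=viewer.outline_of('mat','top')
for x in d: print(x['confidence'],rect(c,x['region'],3))
big=cv2.resize(im[90:270,110:430],None,fx=2.5,fy=2.5,interpolation=cv2.INTER_CUBIC); cv2.imwrite('pics/top2c.png',big)
for l in ['gauge_tab','marker','case','bay']:
    print(l,[(np.round(x['at']).tolist(),round(x['confidence'],2)) for x in viewer.landmark_of(l,'top')][:3])
E
```

```text
t: 6.05
tool_pos: [527.8, -281.1, 129.0]
ee_rot: [179.9, -0.1, 86.4]
ft_force: [-0.6, -1.0, -5.4]
finger_gap: 32.7
([0.003, -0.0003, 0.095], [0.14, -0.06, -0.18]) [ 527.83545408 -281.11027119  128.9725979 ] 32.650829031514206
0.57 [533.2, -172.1, 196.3, 39.6, -1.2]
gauge_tab [([522.0, 175.0, 39.0], 0.64)]
marker [([523.0, 175.0, 39.0], 0.65)]
case [([508.0, 262.0, 3.0], 0.67)]
bay [([514.0, 290.0, 5.0], 0.96), ([595.0, -8.0, 15.0], 0.21)]
```

View pics/top2c.png

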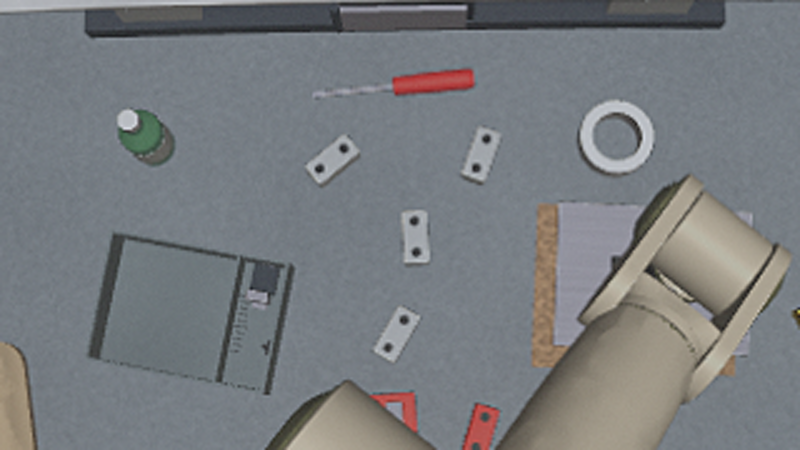

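With the lid off, the case shows its bay on the left and the lane on the right (-y). The tab is at crop (262,297) and the fin at (267,348), so the case yaw is about -11.5°. I'll lower the lid onto the mat.

```bash
python3 -m handwheel '[{"dp":[0.003,0,0.015],"angular":[0,0,0]},{"dp":[0.003,0,0.035],"angular":[0,0,0]},{"dp":[0.003,0,0.055],"angular":[0,0,0]},{"dp":[0.003,0,0.07],"angular":[0,0,0]},{"dp":[0.003,0,0.08],"angular":[0,0,0]},{"dp":[0.003,0,0.085],"angular":[0,0,0]},{"dp":[0.003,0,0.089],"angular":[0,0,0]},{"dp":[0.003,0,0.092],"angular":[0,0,0]},{"dp":[0.003,0,0.094],"angular":[0,0,0]},{"dp":[0.003,0,0.095],"angular":[0,0,0]},{"dp":[0.003,0,0.095],"angular":[0,0,0]}]'
```

```text
t: 7.27
tool_pos: [529.0, -274.4, 35.1]
ee_rot: [179.8, -0.1, 86.6]
ft_force: [0.1, 0.5, -3.8]
finger_gap: 33.0
```

```bash
python3 -m handwheel '[{"dp":[-0.003,0,0],"angular":[0,0,0]},{"dp":[-0.003,0,0.001],"angular":[0,0,0]},{"dp":[-0.003,0,0.0015],"angular":[0,0,0]},{"dp":[-0.003,0,0.002],"angular":[0,0,0]},{"dp":[-0.003,0,0.002],"angular":[0,0,0]},{"dp":[-0.003,0,0.002],"angular":[0,0,0]}]'
```

```text
t: 7.77
tool_pos: [528.9, -277.8, 33.9]
ee_rot: [179.8, -0.0, 86.6]
ft_force: [-4.5, -0.6, 6.3]
finger_gap: 32.9
```

```bash
python3 -m handwheel '[{"dp":[0,0,0],"angular":[0,0,0]},{"dp":[0,0,0],"angular":[0,0,0]},{"dp":[0,0,0],"angular":[0,0,0]},{"dp":[0,0,0],"angular":[0,0,0]},{"dp":[0,0,0],"angular":[0,0,0]},{"dp":[0,0,0],"angular":[0,0,0]},{"dp":[0,0,-0.01],"angular":[0,0,0]},{"dp":[0,0,-0.03],"angular":[0,0,0]},{"dp":[0,0,-0.06],"angular":[0,0,0]},{"dp":[0,0,-0.09],"angular":[0,0,0]},{"dp":[0,0,-0.12],"angular":[0,0,0]},{"dp":[0,0,-0.14],"angular":[0,0,0]},{"dp":[0,0,-0.14],"angular":[0,0,0]},{"dp":[0,0,-0.14],"angular":[0,0,0]}]' 1 60
python3 - <<'E'
from h import *
o=r.observe(); im=snap('top','top3.png');c=cam('top'); print(rel(o,[520,178,174],-11.5),o['tool_pos'],o['finger_gap'])
for l,z in [('case',60)]:
    for d in viewer.outline_of(l,'top'): print(l,d['confidence'],rect(c,d['region'],z))
E
```

```text
t: 8.93
tool_pos: [528.6, -278.0, 175.3]
ee_rot: [179.7, 0.0, 86.6]
ft_force: [-0.2, 0.4, -1.1]
finger_gap: 85.3
([0.4547, -0.0354, 0.0007], [0.28, -0.25, 98.14]) [ 528.63501289 -277.98413222  175.25347488] 85.34521538525983
case 0.96 [503.2, 257.5, 228.8, 159.4, 78.6]
case 0.36 [378.3, 37.1, 90.0, 52.1, 89.3]
```

```bash
python3 -m handwheel '[{"dp":[0.03,-0.002,0],"angular":[0,0,7]},{"dp":[0.065,-0.005,0],"angular":[0,0,14]},{"dp":[0.1,-0.008,0],"angular":[0,0,21]},{"dp":[0.135,-0.01,0],"angular":[0,0,28]},{"dp":[0.17,-0.013,0],"angular":[0,0,35]},{"dp":[0.205,-0.016,0],"angular":[0,0,42]},{"dp":[0.24,-0.019,0],"angular":[0,0,49]},{"dp":[0.275,-0.022,0],"angular":[0,0,56]},{"dp":[0.31,-0.024,0],"angular":[0,0,63]},{"dp":[0.345,-0.027,0],"angular":[0,0,70]},{"dp":[0.38,-0.03,0],"angular":[0,0,77]},{"dp":[0.415,-0.032,0],"angular":[0,0,84]},{"dp":[0.44,-0.034,0],"angular":[0,0,91]},{"dp":[0.455,-0.035,0],"angular":[0,0,98]},{"dp":[0.455,-0.035,0],"angular":[0.3,-0.2,98.1]},{"dp":[0.455,-0.035,0],"angular":[0.3,-0.2,98.1]},{"dp":[0.455,-0.035,0],"angular":[0.3,-0.2,98.1]}]' 0 60
python3 - <<'E'
from h import *
o=r.observe(); im=snap('wrist','w2.png');c=cam('wrist',o)
for l in ['gauge_tab','marker','case']:
    print(l,[(np.round(x['at'],1).tolist(),round(x['confidence'],2)) for x in viewer.landmark_of(l,'wrist')][:3])
E
```

```text
t: 10.45
tool_pos: [519.6, 177.9, 173.0]
ee_rot: [-179.9, 0.3, -11.3]
ft_force: [-0.0, 0.1, -0.3]
finger_gap: 43.0
gauge_tab [([526.0, 174.4, 39.5], 0.81)]
marker [([462.0, 171.3, 7.0], 0.94)]
case [([509.8, 264.5, -2.3], 0.72)]
```

View pics/w2.png

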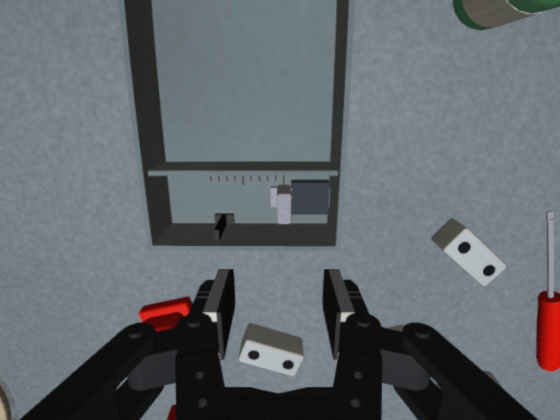

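```bash
python3 - <<'E'
from h import *
im=cv2.imread('pics/w2.png')
cv2.imwrite('pics/w2c.png',cv2.resize(im[155:255,140:350],None,fx=3.8,fy=3.8,interpolation=cv2.INTER_CUBIC))
E
```

```text
(no output)
```

View pics/w2c.png

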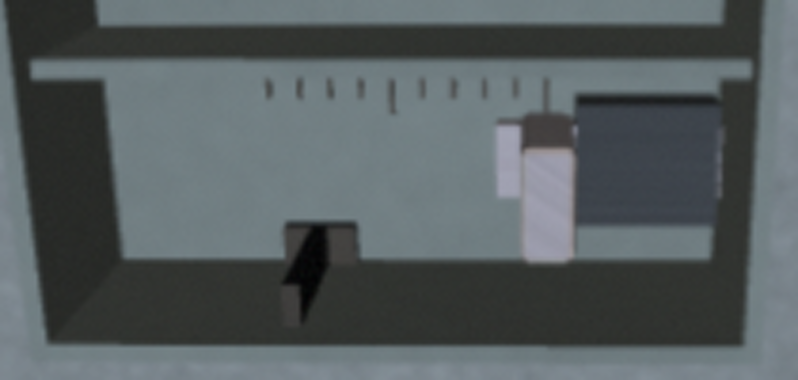

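The zoom shows the tab's top face at px (284,209). Behind it is only the low dark cover over the blade, and the fin's top is at px (216,235). Next I'll compute the pull.

```bash
python3 - <<'E'
from h import *
o=r.observe(); c=cam('wrist',o)
f=lambda p:(140+p[0]/3.8-.37,155+p[1]/3.8-.37)
px=[f((548,205)),f((523,205)),f((573,205)),f((291,304)),f((291,283)),f((291,325))]
P=plane(c,px,50); print(P.round(1))
w=plane(c,[f((60,70)),f((740,70))],50); d=w[1]-w[0]; print('wall yaw',np.degrees(np.arctan2(d[1],d[0])))
rim=plane(c,[f((200,352)),f((700,352))],60);d=rim[1]-rim[0];print('rim yaw',np.degrees(np.arctan2(d[1],d[0])),rim)
ex=np.array([np.cos(np.radians(-11.4)),np.sin(np.radians(-11.4)),0])
print('pull',(P[0]-P[3])@ex, 'case origin from tab',P[0][:2]-Ro.from_euler('z',-11.4,degrees=True).apply([33,-77,0])[:2])
print(rel(o,[P[0][0],P[0][1],32],-11.4))
E
```

```text
[[524.4 178.3  50. ]
 [519.1 179.3  50. ]
 [529.6 177.2  50. ]
 [464.2 167.   50. ]
 [465.5 171.8  50. ]
 [462.9 162.1  50. ]]
wall yaw -11.526960504726079
rim yaw -11.32303024160154 [[444.67519003 163.59189213  60.        ]
 [550.53030211 142.39570224  60.        ]]
pull 56.77512587002171 case origin from tab [507.2535742  260.27408288]
([0.0048, -0.0009, 0.1416], [-0.14, 0.2, -0.07])
```

```bash
python3 -m handwheel '[{"dp":[0.003,-0.001,0.02],"angular":[0,0,0]},{"dp":[0.003,-0.001,0.05],"angular":[0,0,0]},{"dp":[0.003,-0.001,0.08],"angular":[0,0,0]},{"dp":[0.003,-0.001,0.105],"angular":[0,0,0]},{"dp":[0.003,-0.001,0.12],"angular":[0,0,0]},{"dp":[0.003,-0.001,0.13],"angular":[0,0,0]},{"dp":[0.003,-0.001,0.137],"angular":[0,0,0]},{"dp":[0.003,-0.001,0.141],"angular":[0,0,0]},{"dp":[0.003,-0.001,0.141],"angular":[0,0,0]},{"dp":[0.003,-0.001,0.141],"angular":[0,0,0]}]' 0 60
python3 -m handwheel '[{"dp":[0,0,0],"angular":[0,0,0]},{"dp":[0,0,0],"angular":[0,0,0]},{"dp":[0,0,0],"angular":[0,0,0]},{"dp":[0,0,0],"angular":[0,0,0]},{"dp":[0,0,0],"angular":[0,0,0]},{"dp":[0,0,0],"angular":[0,0,0]},{"dp":[0,0,0],"angular":[0,0,0]},{"dp":[0,0,0],"angular":[0,0,0]}]' -1 60
python3 - <<'E'
from h import *
o=r.observe(); im=snap('wrist','w3.png');print(o['tool_pos'],o['ft_force'])
E
```

```text
t: 11.48
tool_pos: [523.0, 178.7, 33.3]
ee_rot: [-179.8, 0.1, -11.5]
ft_force: [0.1, 0.3, 0.3]
finger_gap: 42.8
t: 12.15
tool_pos: [523.7, 178.7, 34.2]
ee_rot: [-179.8, 0.0, -11.5]
ft_force: [-0.2, -0.9, 6.1]
finger_gap: 11.0
[523.67735407 178.71995778  34.18422768] [-0.1506614  -0.93399039  6.07731283]
```

View pics/w3.png

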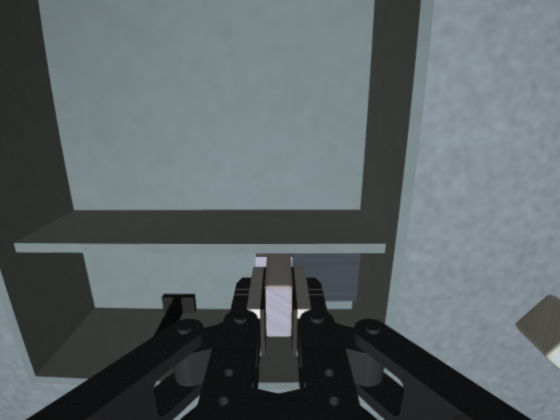

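The jaws are centred on the tab at px (279,300). Two ways of computing it from the earlier view both give a pull of about 56.8 mm, so I'll pull smoothly to that.

```bash
python3 -m handwheel '[{"dp":[-0.004,0,0],"angular":[0,0,0]},{"dp":[-0.01,0,0],"angular":[0,0,0]},{"dp":[-0.016,0,0],"angular":[0,0,0]},{"dp":[-0.022,0,0],"angular":[0,0,0]},{"dp":[-0.028,0,0],"angular":[0,0,0]},{"dp":[-0.034,0,0],"angular":[0,0,0]},{"dp":[-0.04,0,0],"angular":[0,0,0]},{"dp":[-0.046,0,0],"angular":[0,0,0]},{"dp":[-0.05,0,0],"angular":[0,0,0]},{"dp":[-0.053,0,0],"angular":[0,0,0]},{"dp":[-0.055,0,0],"angular":[0,0,0]},{"dp":[-0.056,0,0],"angular":[0,0,0]},{"dp":[-0.056,0,0],"angular":[0,0,0]},{"dp":[-0.056,0,0],"angular":[0,0,0]}]' -1 60
python3 - <<'E'
from h import *
o=r.observe(); im=snap('wrist','w4.png');print(o['t'],o['tool_pos'],o['ft_force'],(o['tool_pos']-[523.7,178.7,34])@[.98,-.199,0])
s=snap('scene','s4.png'); 
cs=cam('scene'); p=proj(cs,[o['tool_pos']+[0,0,16]])[0]; print(p)
x,y=p.astype(int); a=cv2.resize(s[y-40:y+40,x-50:x+50],(500,400),interpolation=cv2.INTER_CUBIC)
b=cv2.resize(im[200:400,160:400],(300,250)); out=np.zeros((400,800,3),np.uint8); out[:,:500]=a; out[:250,500:]=b
cv2.imwrite('pics/s4c.png',out)
E
```

```text
t: 13.37
tool_pos: [469.2, 189.7, 34.3]
ee_rot: [-179.8, -0.1, -11.4]
ft_force: [6.5, -2.3, -5.1]
finger_gap: 10.8
13.3667 [469.17996487 189.67635758  34.28773491] [ 6.52030106 -2.34958987 -5.1427968 ] -55.61392958771632
[337.81868366 215.00626428]
```

View pics/s4c.png

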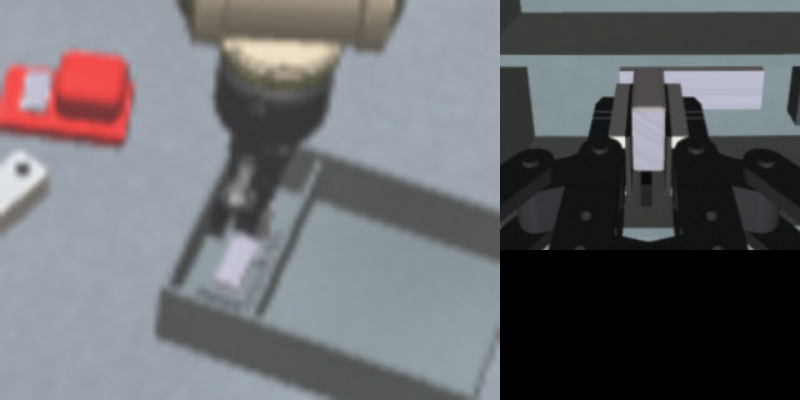

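The fin shows directly behind the tab between the fingers, at inset (647,190) with the tab at (648,138). I'll measure the alignment numerically.

```bash
python3 - <<'E'
from h import *
im=cv2.imread('pics/w4.png')
cv2.imwrite('pics/w4c.png',cv2.resize(im[275:375,235:325],None,fx=6,fy=6,interpolation=cv2.INTER_NEAREST))
g=im.max(2)
for y in (300,315,325,340,345,350,355,360,363): print(y,g[y,262:296].tolist())
E
```

```text
300 [18, 18, 29, 93, 180, 190, 193, 197, 198, 198, 196, 197, 196, 196, 197, 199, 201, 203, 202, 202, 201, 197, 196, 195, 193, 194, 192, 186, 177, 150, 57, 17, 14, 20]
315 [71, 66, 45, 68, 146, 186, 193, 197, 198, 198, 198, 199, 200, 201, 203, 203, 203, 203, 201, 200, 200, 197, 196, 195, 193, 193, 191, 182, 164, 120, 49, 54, 69, 73]
325 [71, 68, 55, 51, 118, 183, 192, 195, 195, 194, 194, 193, 193, 192, 193, 192, 192, 192, 194, 196, 197, 197, 197, 197, 197, 197, 196, 186, 167, 120, 55, 61, 69, 71]
340 [70, 70, 65, 35, 60, 62, 61, 62, 61, 57, 44, 15, 15, 12, 12, 14, 11, 10, 21, 43, 59, 60, 60, 61, 60, 61, 61, 61, 62, 51, 46, 67, 70, 68]
345 [69, 68, 64, 40, 58, 61, 61, 63, 62, 59, 44, 18, 13, 13, 12, 10, 12, 11, 15, 39, 59, 60, 61, 61, 60, 60, 59, 59, 59, 52, 49, 67, 70, 67]
350 [69, 68, 66, 48, 61, 62, 60, 62, 62, 59, 48, 39, 39, 39, 37, 39, 38, 39, 41, 48, 60, 61, 60, 61, 60, 60, 59, 60, 61, 53, 53, 67, 69, 70]
355 [67, 67, 65, 62, 61, 60, 61, 60, 61, 61, 52, 40, 39, 37, 39, 38, 38, 39, 39, 49, 59, 61, 60, 62, 61, 61, 61, 61, 60, 62, 63, 65, 65, 69]
360 [61, 61, 62, 61, 61, 60, 60, 61, 59, 58, 51, 40, 37, 39, 37, 39, 37, 38, 37, 49, 59, 61, 61, 60, 61, 61, 60, 61, 59, 60, 60, 59, 60, 60]
363 [60, 61, 60, 60, 60, 60, 60, 60, 61, 59, 52, 39, 37, 37, 37, 36, 37, 40, 38, 48, 59, 61, 60, 61, 62, 61, 60, 59, 60, 60, 61, 59, 60, 61]
```

View pics/w4c.png

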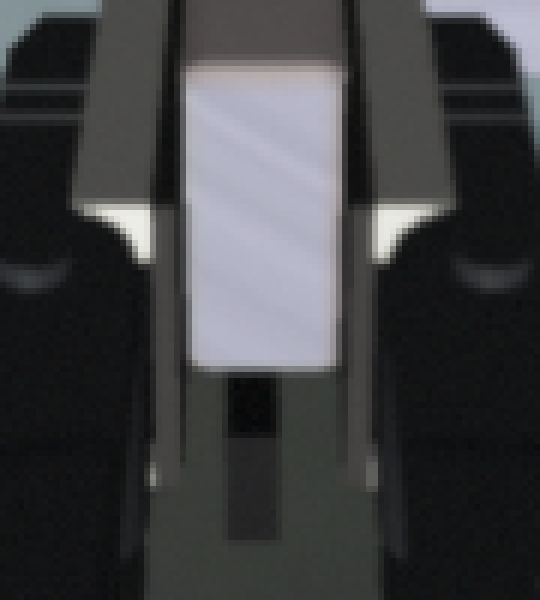

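The fin's top is centred on column 276.8 and the tab on 278.5, at about 2.2 px/mm, so the pull needs 0.8 mm more. I'll go there and hold for over 2 s.

```bash
python3 -m handwheel '[{"dp":[-0.0008,0,0],"angular":[0,0,0]},{"dp":[-0.0008,0,0],"angular":[0,0,0]},{"dp":[-0.0008,0,0],"angular":[0,0,0]},{"dp":[-0.0008,0,0],"angular":[0,0,0]},{"dp":[-0.0008,0,0],"angular":[0,0,0]},{"dp":[-0.0008,0,0],"angular":[0,0,0]},{"dp":[-0.0008,0,0],"angular":[0,0,0]},{"dp":[-0.0008,0,0],"angular":[0,0,0]}]' -1 60
python3 - <<'E'
from h import *
im=snap('wrist','w5.png'); g=im.max(2).astype(int)
for y in (300,325,355,360): print(y,g[y,262:296].tolist())
o=r.observe();print(o['t'],(o['tool_pos']-[523.7,178.7,34])@[.98,-.199,0],o['finger_gap'])
E
```

```text
t: 14.13
tool_pos: [468.8, 189.7, 34.3]
ee_rot: [-179.8, -0.2, -11.4]
ft_force: [7.1, -2.0, -5.7]
finger_gap: 11.1
300 [18, 16, 28, 92, 179, 188, 192, 195, 197, 197, 197, 196, 196, 196, 196, 199, 199, 201, 202, 202, 199, 198, 196, 194, 194, 194, 192, 188, 177, 150, 57, 18, 15, 20]
325 [70, 69, 55, 50, 116, 183, 191, 194, 195, 194, 194, 194, 194, 192, 193, 191, 191, 191, 194, 195, 196, 196, 197, 196, 196, 197, 196, 187, 166, 119, 53, 60, 69, 70]
355 [66, 65, 66, 62, 61, 60, 61, 59, 60, 60, 57, 48, 39, 38, 38, 39, 39, 37, 37, 41, 51, 60, 61, 60, 60, 61, 61, 61, 60, 61, 64, 65, 67, 69]
360 [60, 61, 59, 60, 61, 60, 60, 59, 60, 60, 57, 48, 37, 36, 37, 38, 37, 37, 37, 41, 51, 60, 60, 60, 60, 61, 60, 61, 60, 60, 61, 61, 61, 60]
14.1833 -55.97648741536777 11.195620665424462
```

```bash
python3 -m handwheel '[{"dp":[-0.0006,0,0],"angular":[0,0,0]},{"dp":[-0.0006,0,0],"angular":[0,0,0]},{"dp":[-0.0006,0,0],"angular":[0,0,0]},{"dp":[-0.0006,0,0],"angular":[0,0,0]},{"dp":[-0.0006,0,0],"angular":[0,0,0]},{"dp":[-0.0006,0,0],"angular":[0,0,0]},{"dp":[-0.0006,0,0],"angular":[0,0,0]},{"dp":[-0.0006,0,0],"angular":[0,0,0]},{"dp":[-0.0006,0,0],"angular":[0,0,0]},{"dp":[-0.0006,0,0],"angular":[0,0,0]},{"dp":[-0.0006,0,0],"angular":[0,0,0]},{"dp":[-0.0006,0,0],"angular":[0,0,0]},{"dp":[-0.0006,0,0],"angular":[0,0,0]},{"dp":[-0.0006,0,0],"angular":[0,0,0]},{"dp":[-0.0006,0,0],"angular":[0,0,0]},{"dp":[-0.0006,0,0],"angular":[0,0,0]},{"dp":[-0.0006,0,0],"angular":[0,0,0]},{"dp":[-0.0006,0,0],"angular":[0,0,0]},{"dp":[-0.0006,0,0],"angular":[0,0,0]},{"dp":[-0.0006,0,0],"angular":[0,0,0]}]' -1 60
python3 - <<'E'
from h import *
im=snap('wrist','w6.png'); g=im.max(2).astype(int)
for y in (300,355): print(y,g[y,262:296].tolist())
E
python3 -m handwheel '[{"dp":[0,0,0],"angular":[0,0,0]},{"dp":[0,0,0],"angular":[0,0,0]},{"dp":[0,0,0],"angular":[0,0,0]},{"dp":[0,0,0],"angular":[0,0,0]},{"dp":[0,0,0],"angular":[0,0,0]},{"dp":[0,0,0],"angular":[0,0,0]},{"dp":[0,0,0],"angular":[0,0,0]},{"dp":[0,0,0],"angular":[0,0,0]},{"dp":[0,0,0],"angular":[0,0,0]},{"dp":[0,0,0],"angular":[0,0,0]},{"dp":[0,0,0],"angular":[0,0,0]},{"dp":[0,0,0],"angular":[0,0,0]}]'
```

```text
t: 15.85
tool_pos: [468.6, 189.8, 34.3]
ee_rot: [-179.8, -0.3, -11.4]
ft_force: [7.2, -1.4, -5.7]
finger_gap: 10.8
300 [14, 18, 28, 89, 176, 188, 191, 195, 197, 198, 196, 195, 195, 195, 196, 196, 200, 202, 203, 203, 200, 198, 196, 194, 193, 194, 193, 189, 179, 150, 57, 18, 18, 23]
355 [66, 67, 65, 62, 59, 61, 60, 60, 61, 60, 60, 56, 40, 38, 38, 39, 38, 37, 37, 38, 44, 59, 60, 61, 62, 59, 59, 60, 59, 60, 63, 65, 65, 70]
t: 16.9
tool_pos: [469.0, 189.7, 34.3]
ee_rot: [-179.7, -0.4, -11.4]
ft_force: [7.7, -1.4, -4.8]
finger_gap: 10.9
```

```bash
python3 -m handwheel '[{"dp":[0,0,0],"angular":[0,0,0]},{"dp":[0,0,0],"angular":[0,0,0]},{"dp":[0,0,0],"angular":[0,0,0]},{"dp":[0,0,0],"angular":[0,0,0]},{"dp":[0,0,-0.01],"angular":[0,0,0]},{"dp":[0,0,-0.03],"angular":[0,0,0]},{"dp":[0,0,-0.06],"angular":[0,0,0]},{"dp":[0,0,-0.09],"angular":[0,0,0]},{"dp":[0,0,-0.12],"angular":[0,0,0]},{"dp":[0,0,-0.15],"angular":[0,0,0]},{"dp":[0,0,-0.165],"angular":[0,0,0]},{"dp":[0,0,-0.165],"angular":[0,0,0]},{"dp":[0,0,-0.165],"angular":[0,0,0]}]' 0
python3 - <<'E'
from h import *
o=r.observe(); im=snap('wrist','w7.png'); c=cam('wrist',o); P=plane(c,[(0,0)],50)
print(o['t'],o['tool_pos'])
t=snap('top','top7.png'); c=cam('top')
for d in viewer.outline_of('block1','top'):
    m=d['region']; ys,xs=np.nonzero(m)
    print(round(d['confidence'],2),'px',int(xs.mean()),int(ys.mean()),m.sum(),rect(c,m,32), t[m].mean(0).astype(int))
cv2.imwrite('pics/w7c.png',im[150:330,100:460])
E
```

```text
t: 17.98
tool_pos: [466.9, 189.4, 199.1]
ee_rot: [-179.7, -0.4, -11.4]
ft_force: [-0.3, 0.5, -0.3]
finger_gap: 42.7
17.9833 [466.90525286 189.3790883  199.1082391 ]
0.82 px 242 153 215 [686.8, 89.1, 62.2, 33.0, -49.6] [153 149 145]
0.74 px 302 150 189 [691.3, -89.6, 65.0, 28.8, -25.1] [157 153 149]
0.66 px 276 185 220 [589.0, -11.1, 67.9, 30.6, 4.5] [156 152 148]
0.52 px 269 222 197 [475.5, 12.0, 63.8, 29.3, -27.2] [158 153 150]
0.5 px 301 262 205 [357.2, -83.0, 62.5, 31.5, -9.7] [ 79  79 164]
```

View pics/w7c.png

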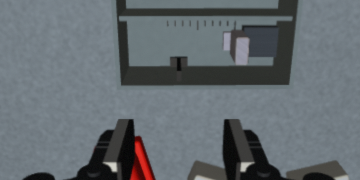

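The tab is back home against its cover. Now the blocks: for each one I'll hover, locate it by its screw holes, grip and place.

```bash
cat >> h.py <<'E'
def blk(name,exp,gz=13):
    "find block near exp by its two screw holes in a fresh wrist picture"
    o=r.observe(); im=snap('wrist',name); c=cam('wrist',o); best=None
    for d in viewer.outline_of('block1','wrist'):
        m=d['region'].astype(np.uint8)
        p=plane(c,[np.argwhere(m)[:,::-1].mean(0)],25)[0]
        e=np.hypot(*(p[:2]-exp)); col=im[m>0].mean(0)
        print('seg',round(d['confidence'],2),p[:2].round(),col.astype(int))
        if col[2]-col[0]<40 and (best is None or e<best[0]): best=(e,m)
    cs,_=cv2.findContours(best[1],cv2.RETR_EXTERNAL,2); f=cv2.fillPoly(np.zeros_like(best[1]),[cv2.convexHull(np.vstack(cs))],1)
    dk=((im.max(2)<75)&(f>0)).astype(np.uint8)
    n,l,s,ce=cv2.connectedComponentsWithStats(dk); idx=[i for i in np.argsort(-s[1:,4])+1 if s[i,4]>8][:4]
    print('holes',[(ce[i].round(1).tolist(),int(s[i,4])) for i in idx])
    P=plane(c,[ce[i] for i in idx[:2]],32); d=P[1]-P[0]; phi=np.degrees(np.arctan2(d[1],d[0])); phi=(phi+90)%180-90
    ctr=P.mean(0); yaw=phi+90
    if yaw>140: yaw-=180
    print('block',ctr[:2].round(1),'phi',phi.round(1),'sep',np.hypot(*d[:2]).round(1),'rect',rect(c,f,32)); print('go',rel(o,[ctr[0],ctr[1],gz],yaw),o['t'],o['tool_pos'].round(1))
CO=np.array([506.3,260.6]); CY=-11.4
def bay(x,y): return CO+Ro.from_euler('z',CY,degrees=True).apply([x,30+y,0])[:2]
E
python3 - <<'E'
from h import *
print(rel(r.observe(),[476,12,170],60)); print([bay(x,y).round(1).tolist() for x in(-36,36) for y in (30,-30)])
E
```

```text
([0.0441, 0.1719, 0.0274], [-0.01, -0.35, -71.44])
[[482.9, 326.5], [471.0, 267.7], [553.4, 312.3], [541.6, 253.5]]
```

```bash
python3 -m handwheel '[{"dp":[0.004,0.017,0.003],"angular":[0,0,-7]},{"dp":[0.008,0.034,0.006],"angular":[0,0,-14]},{"dp":[0.012,0.051,0.009],"angular":[0,0,-21]},{"dp":[0.016,0.068,0.012],"angular":[0,0,-28]},{"dp":[0.02,0.085,0.015],"angular":[0,0,-35]},{"dp":[0.025,0.102,0.018],"angular":[0,0,-42]},{"dp":[0.03,0.12,0.021],"angular":[0,0,-49]},{"dp":[0.035,0.138,0.024],"angular":[0,0,-56]},{"dp":[0.04,0.155,0.027],"angular":[0,0,-63]},{"dp":[0.044,0.172,0.027],"angular":[0,0,-70]},{"dp":[0.044,0.172,0.027],"angular":[0,-0.3,-71.4]},{"dp":[0.044,0.172,0.027],"angular":[0,-0.3,-71.4]},{"dp":[0.044,0.172,0.027],"angular":[0,-0.3,-71.4]}]' 0.5 60
python3 -c "
from h import *
blk('a1.png',[476,12])"
```

```text
t: 19.22
tool_pos: [475.6, 12.6, 169.8]
ee_rot: [-179.9, -0.0, 59.8]
ft_force: [-0.5, -0.2, 0.0]
finger_gap: 63.9
seg 0.81 [670.  98.] [ 97 101 100]
seg 0.7 [476.  15.] [149 147 141]
seg 0.7 [360. -81.] [ 26  30 140]
seg 0.59 [589.  -9.] [130 129 126]
holes [([281.3, 184.8], 132), ([280.6, 227.2], 115)]
block [478.4  13.8] phi -30.9 sep 38.2 rect [475.4, 15.7, 68.0, 30.9, -31.1]
go ([0.0023, 0.002, 0.1568], [-0.05, -0.04, 0.69]) 19.2167 [475.6  12.6 169.8]
```

View pics/a1.png

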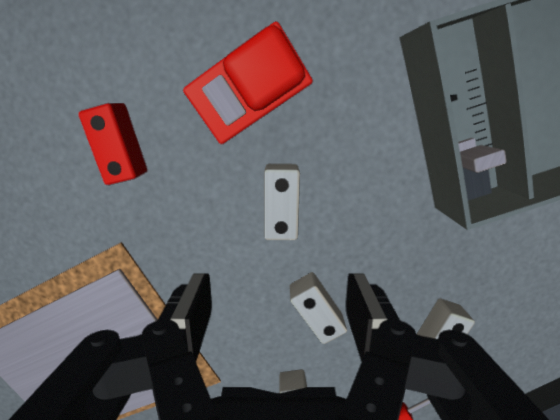

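The aluminium block sits at px (281,206) square to the jaws, with the red look-alike away at (112,143). I'll grip it and lift.

```bash
python3 -m handwheel '[{"dp":[0.002,0.002,0.03],"angular":[0,0,0.7]},{"dp":[0.002,0.002,0.065],"angular":[0,0,0.7]},{"dp":[0.002,0.002,0.1],"angular":[0,0,0.7]},{"dp":[0.002,0.002,0.125],"angular":[0,0,0.7]},{"dp":[0.002,0.002,0.14],"angular":[0,0,0.7]},{"dp":[0.002,0.002,0.15],"angular":[0,0,0.7]},{"dp":[0.002,0.002,0.157],"angular":[0,0,0.7]},{"dp":[0.002,0.002,0.157],"angular":[0,0,0.7]},{"dp":[0.002,0.002,0.157],"angular":[0,0,0.7]}]' 0.5 60
python3 -m handwheel '[{"dp":[0,0,0],"angular":[0,0,0]},{"dp":[0,0,0],"angular":[0,0,0]},{"dp":[0,0,0],"angular":[0,0,0]},{"dp":[0,0,0],"angular":[0,0,0]},{"dp":[0,0,0],"angular":[0,0,0]},{"dp":[0,0,0],"angular":[0,0,0]},{"dp":[0,0,0],"angular":[0,0,0]},{"dp":[0,0,0],"angular":[0,0,0]},{"dp":[0,0,-0.01],"angular":[0,0,0]},{"dp":[0,0,-0.03],"angular":[0,0,0]},{"dp":[0,0,-0.06],"angular":[0,0,0]},{"dp":[0,0,-0.09],"angular":[0,0,0]},{"dp":[0,0,-0.1],"angular":[0,0,0]},{"dp":[0,0,-0.1],"angular":[0,0,0]}]' -1 60
python3 -c "
from h import *
o=r.observe()
p=bay(-36,30); print(rel(o,[p[0],p[1],o['tool_pos'][2]],78.6))"
```

```text
t: 20.07
tool_pos: [478.9, 13.8, 13.7]
ee_rot: [180.0, -0.1, 59.2]
ft_force: [-0.3, -0.6, 0.8]
finger_gap: 64.0
t: 21.23
tool_pos: [479.9, 13.5, 116.1]
ee_rot: [179.7, -0.2, 59.2]
ft_force: [-0.2, 0.0, -2.0]
finger_gap: 29.5
([0.2704, -0.1577, -0.0001], [0.34, -0.1, -19.4])
```

```bash
python3 -m handwheel '[{"dp":[0.013,-0.008,0],"angular":[0,0,-1]},{"dp":[0.036,-0.021,0],"angular":[0,0,-3]},{"dp":[0.062,-0.036,0],"angular":[0,0,-5]},{"dp":[0.088,-0.051,0],"angular":[0,0,-7]},{"dp":[0.114,-0.066,0],"angular":[0,0,-9]},{"dp":[0.14,-0.081,0],"angular":[0,0,-11]},{"dp":[0.166,-0.097,0],"angular":[0,0,-13]},{"dp":[0.192,-0.112,0],"angular":[0,0,-15]},{"dp":[0.218,-0.127,0],"angular":[0,0,-17]},{"dp":[0.244,-0.142,0],"angular":[0,0,-19]},{"dp":[0.261,-0.152,0],"angular":[0.3,-0.1,-19.4]},{"dp":[0.27,-0.158,0],"angular":[0.3,-0.1,-19.4]},{"dp":[0.27,-0.158,0],"angular":[0.3,-0.1,-19.4]},{"dp":[0.27,-0.158,0],"angular":[0.3,-0.1,-19.4]}]'
python3 -c "
from h import *
o=r.observe()
p=bay(-36,30); print(rel(o,[p[0],p[1],21],78.6),o['finger_gap'])"
```

```text
t: 22.4
tool_pos: [481.9, 325.6, 114.8]
ee_rot: [-180.0, 0.1, 78.6]
ft_force: [-0.3, -0.7, -2.2]
finger_gap: 28.9
([0.0012, 0.0008, 0.0938], [-0.05, 0.09, 0.0]) 28.942845161684293
```

```bash
python3 -m handwheel '[{"dp":[0.001,0.001,0.02],"angular":[0,0,0]},{"dp":[0.001,0.001,0.045],"angular":[0,0,0]},{"dp":[0.001,0.001,0.065],"angular":[0,0,0]},{"dp":[0.001,0.001,0.08],"angular":[0,0,0]},{"dp":[0.001,0.001,0.088],"angular":[0,0,0]},{"dp":[0.001,0.001,0.092],"angular":[0,0,0]},{"dp":[0.001,0.001,0.094],"angular":[0,0,0]},{"dp":[0.001,0.001,0.094],"angular":[0,0,0]}]'
python3 -m handwheel '[{"dp":[0,0,0],"angular":[0,0,0]},{"dp":[0,0,0],"angular":[0,0,0]},{"dp":[0,0,0],"angular":[0,0,0]},{"dp":[0,0,0],"angular":[0,0,0]},{"dp":[0,0,0],"angular":[0,0,0]},{"dp":[0,0,-0.01],"angular":[0,0,0]},{"dp":[0,0,-0.035],"angular":[0,0,0]},{"dp":[0,0,-0.07],"angular":[0,0,0]},{"dp":[0,0,-0.11],"angular":[0,0,0]},{"dp":[0,0,-0.14],"angular":[0,0,0]},{"dp":[0,0,-0.15],"angular":[0,0,0]},{"dp":[0,0,-0.15],"angular":[0,0,0]}]' 0 60
python3 -c "
from h import *
o=r.observe(); print(rel(o,[590,-11,170],92))
snap('wrist','b0.png')"
```

```text
t: 23.07
tool_pos: [483.3, 325.8, 21.3]
ee_rot: [-180.0, 0.1, 78.6]
ft_force: [-0.9, -1.6, -2.0]
finger_gap: 29.2
t: 24.07
tool_pos: [484.6, 326.8, 175.4]
ee_rot: [179.7, -0.2, 78.6]
ft_force: [0.0, -0.2, 0.0]
finger_gap: 42.9
([-0.3102, 0.1701, 0.0055], [0.35, -0.12, -13.41])
```

```bash
python3 -m handwheel '[{"dp":[-0.03,0.016,0],"angular":[0,0,-2]},{"dp":[-0.063,0.034,0],"angular":[0,0,-4]},{"dp":[-0.096,0.052,0.001],"angular":[0,0,-6]},{"dp":[-0.129,0.071,0.002],"angular":[0,0,-8]},{"dp":[-0.162,0.089,0.003],"angular":[0,0,-10]},{"dp":[-0.195,0.107,0.004],"angular":[0,0,-11]},{"dp":[-0.228,0.125,0.005],"angular":[0,0,-12]},{"dp":[-0.261,0.143,0.005],"angular":[0,0,-13]},{"dp":[-0.29,0.159,0.005],"angular":[0,0,-13.4]},{"dp":[-0.31,0.17,0.005],"angular":[0.3,-0.1,-13.4]},{"dp":[-0.31,0.17,0.005],"angular":[0.3,-0.1,-13.4]},{"dp":[-0.31,0.17,0.005],"angular":[0.3,-0.1,-13.4]},{"dp":[-0.31,0.17,0.005],"angular":[0.3,-0.1,-13.4]}]' 0.5 60
python3 -c "
from h import *
blk('b1.png',[590,-11])"
```

```text
t: 25.2
tool_pos: [588.3, -10.4, 166.7]
ee_rot: [-179.7, 0.0, 92.0]
ft_force: [0.6, -0.7, 0.3]
finger_gap: 63.9
seg 0.64 [592. -10.] [142 140 135]
seg 0.63 [709. 282.] [46 59 46]
seg 0.57 [675.  98.] [108 110 108]
holes [([278.0, 191.7], 134), ([278.7, 233.9], 119)]
block [594.7 -10.2] phi 2.9 sep 38.0 rect [591.2, -10.2, 67.9, 30.2, 2.0]
go ([0.0, 0.0072, 0.1536], [-0.31, 0.02, -0.9]) 25.2 [588.3 -10.4 166.7]
```

```bash
python3 -m handwheel '[{"dp":[0,0.003,0.03],"angular":[0,0,-0.9]},{"dp":[0,0.006,0.065],"angular":[-0.3,0,-0.9]},{"dp":[0,0.006,0.1],"angular":[-0.3,0,-0.9]},{"dp":[0,0.006,0.125],"angular":[-0.3,0,-0.9]},{"dp":[0,0.006,0.14],"angular":[-0.3,0,-0.9]},{"dp":[0,0.006,0.148],"angular":[-0.3,0,-0.9]},{"dp":[0,0.006,0.153],"angular":[-0.3,0,-0.9]},{"dp":[0,0.006,0.153],"angular":[-0.3,0,-0.9]},{"dp":[0,0.006,0.153],"angular":[-0.3,0,-0.9]}]' 0.5 60
python3 -m handwheel '[{"dp":[0,0,0],"angular":[0,0,0]},{"dp":[0,0,0],"angular":[0,0,0]},{"dp":[0,0,0],"angular":[0,0,0]},{"dp":[0,0,0],"angular":[0,0,0]},{"dp":[0,0,0],"angular":[0,0,0]},{"dp":[0,0,0],"angular":[0,0,0]},{"dp":[0,0,0],"angular":[0,0,0]},{"dp":[0,0,0],"angular":[0,0,0]},{"dp":[0,0,-0.01],"angular":[0,0,0]},{"dp":[0,0,-0.03],"angular":[0,0,0]},{"dp":[0,0,-0.06],"angular":[0,0,0]},{"dp":[0,0,-0.09],"angular":[0,0,0]},{"dp":[0,0,-0.1],"angular":[0,0,0]},{"dp":[0,0,-0.1],"angular":[0,0,0]}]' -1 60
python3 -c "
from h import *
o=r.observe()
p=bay(36,30); print(rel(o,[p[0],p[1],o['tool_pos'][2]],78.6))"
```

```text
t: 26.05
tool_pos: [594.4, -9.7, 15.3]
ee_rot: [179.9, 0.1, 93.0]
ft_force: [-0.5, -0.5, 0.3]
finger_gap: 64.2
t: 27.22
tool_pos: [595.3, -9.8, 118.3]
ee_rot: [179.6, 0.2, 93.0]
ft_force: [0.8, 0.5, -0.9]
finger_gap: 28.6
([0.3238, -0.0249, -0.001], [0.44, 0.1, 14.39])
```

```bash
python3 -m handwheel '[{"dp":[0.013,-0.001,0],"angular":[0,0,1]},{"dp":[0.04,-0.003,0],"angular":[0,0,3]},{"dp":[0.07,-0.006,0],"angular":[0,0,5]},{"dp":[0.1,-0.008,0],"angular":[0,0,7]},{"dp":[0.13,-0.01,0],"angular":[0,0,9]},{"dp":[0.16,-0.012,0],"angular":[0,0,10]},{"dp":[0.19,-0.015,0],"angular":[0,0,11]},{"dp":[0.22,-0.017,0],"angular":[0,0,12]},{"dp":[0.25,-0.019,0],"angular":[0,0,13]},{"dp":[0.28,-0.022,0],"angular":[0,0,14]},{"dp":[0.31,-0.024,0],"angular":[0.4,0.1,14.4]},{"dp":[0.324,-0.025,0],"angular":[0.4,0.1,14.4]},{"dp":[0.324,-0.025,0],"angular":[0.4,0.1,14.4]},{"dp":[0.324,-0.025,0],"angular":[0.4,0.1,14.4]}]'
python3 -c "
from h import *
o=r.observe()
p=bay(36,30); print(rel(o,[p[0],p[1],22],78.6),o['finger_gap'])"
```

```text
t: 28.38
tool_pos: [552.8, 312.3, 115.8]
ee_rot: [-179.9, 0.1, 78.7]
ft_force: [-0.0, -0.1, -0.9]
finger_gap: 28.8
([0.0003, 0.0007, 0.0938], [-0.05, 0.08, 0.06]) 28.830007655511192
```

```bash
python3 -m handwheel '[{"dp":[0,0.001,0.02],"angular":[0,0,0]},{"dp":[0,0.001,0.045],"angular":[0,0,0]},{"dp":[0,0.001,0.065],"angular":[0,0,0]},{"dp":[0,0.001,0.08],"angular":[0,0,0]},{"dp":[0,0.001,0.088],"angular":[0,0,0]},{"dp":[0,0.001,0.092],"angular":[0,0,0]},{"dp":[0,0.001,0.094],"angular":[0,0,0]},{"dp":[0,0.001,0.094],"angular":[0,0,0]}]'
python3 -m handwheel '[{"dp":[0,0,0],"angular":[0,0,0]},{"dp":[0,0,0],"angular":[0,0,0]},{"dp":[0,0,0],"angular":[0,0,0]},{"dp":[0,0,0],"angular":[0,0,0]},{"dp":[0,0,0],"angular":[0,0,0]},{"dp":[0,0,-0.01],"angular":[0,0,0]},{"dp":[0,0,-0.035],"angular":[0,0,0]},{"dp":[0,0,-0.07],"angular":[0,0,0]},{"dp":[0,0,-0.11],"angular":[0,0,0]},{"dp":[0,0,-0.14],"angular":[0,0,0]},{"dp":[0,0,-0.15],"angular":[0,0,0]},{"dp":[0,0,-0.15],"angular":[0,0,0]}]' 0 60
python3 -c "
from h import *
o=r.observe(); print(rel(o,[685,89,170],40))"
```

```text
t: 29.05
tool_pos: [554.4, 311.3, 22.7]
ee_rot: [180.0, 0.1, 78.6]
ft_force: [-0.3, 0.5, -0.1]
finger_gap: 28.7
t: 30.05
tool_pos: [555.3, 311.9, 176.4]
ee_rot: [179.7, -0.1, 78.6]
ft_force: [1.1, 0.5, -0.3]
finger_gap: 42.6
([-0.193, 0.171, 0.0069], [0.26, -0.22, 38.63])
```

```bash
python3 -m handwheel '[{"dp":[-0.025,0.02,0],"angular":[0,0,6]},{"dp":[-0.05,0.043,0],"angular":[0,0,13]},{"dp":[-0.075,0.066,0],"angular":[0,0,20]},{"dp":[-0.1,0.088,0.001],"angular":[0,0,26]},{"dp":[-0.125,0.11,0.003],"angular":[0,0,32]},{"dp":[-0.15,0.132,0.005],"angular":[0,0,36]},{"dp":[-0.175,0.155,0.006],"angular":[0,0,38]},{"dp":[-0.193,0.171,0.006],"angular":[0.3,-0.2,38.6]},{"dp":[-0.193,0.171,0.006],"angular":[0.3,-0.2,38.6]},{"dp":[-0.193,0.171,0.006],"angular":[0.3,-0.2,38.6]},{"dp":[-0.193,0.171,0.006],"angular":[0.3,-0.2,38.6]}]' 0.5 60
python3 -c "
from h import *
blk('c1.png',[686,89])"
```

```text
t: 30.97
tool_pos: [684.3, 89.7, 169.5]
ee_rot: [-179.9, 0.1, 40.1]
ft_force: [-0.1, 0.9, 0.6]
finger_gap: 64.3
seg 0.93 [689.  92.] [147 145 140]
seg 0.8 [ 655. -103.] [95 98 96]
holes [([284.4, 188.5], 127), ([283.6, 230.7], 116), ([284.6, 169.7], 113)]
block [691.   89.2] phi -50.6 sep 38.1 rect [688.6, 92.0, 67.5, 30.8, -50.6]
go ([0.0051, 0.0051, 0.1565], [-0.15, 0.08, 0.67]) 30.9667 [684.3  89.7 169.5]
```

```bash
python3 -m handwheel '[{"dp":[0.003,0.003,0.03],"angular":[0,0,0.7]},{"dp":[0.005,0.005,0.065],"angular":[0,0,0.7]},{"dp":[0.005,0.005,0.1],"angular":[0,0,0.7]},{"dp":[0.005,0.005,0.125],"angular":[0,0,0.7]},{"dp":[0.005,0.005,0.14],"angular":[0,0,0.7]},{"dp":[0.005,0.005,0.15],"angular":[0,0,0.7]},{"dp":[0.005,0.005,0.156],"angular":[0,0,0.7]},{"dp":[0.005,0.005,0.156],"angular":[0,0,0.7]},{"dp":[0.005,0.005,0.156],"angular":[0,0,0.7]}]' 0.5 60
python3 -m handwheel '[{"dp":[0,0,0],"angular":[0,0,0]},{"dp":[0,0,0],"angular":[0,0,0]},{"dp":[0,0,0],"angular":[0,0,0]},{"dp":[0,0,0],"angular":[0,0,0]},{"dp":[0,0,0],"angular":[0,0,0]},{"dp":[0,0,0],"angular":[0,0,0]},{"dp":[0,0,0],"angular":[0,0,0]},{"dp":[0,0,0],"angular":[0,0,0]},{"dp":[0,0,-0.01],"angular":[0,0,0]},{"dp":[0,0,-0.03],"angular":[0,0,0]},{"dp":[0,0,-0.06],"angular":[0,0,0]},{"dp":[0,0,-0.09],"angular":[0,0,0]},{"dp":[0,0,-0.1],"angular":[0,0,0]},{"dp":[0,0,-0.1],"angular":[0,0,0]}]' -1 60
python3 -c "
from h import *
o=r.observe()
p=bay(36,-30); print(rel(o,[p[0],p[1],o['tool_pos'][2]],78.6))"
```

```text
t: 31.82
tool_pos: [691.6, 90.1, 15.4]
ee_rot: [-180.0, -0.0, 39.4]
ft_force: [0.3, 0.2, 0.7]
finger_gap: 63.8
t: 32.98
tool_pos: [692.7, 90.0, 118.7]
ee_rot: [179.8, -0.3, 39.4]
ft_force: [0.4, -0.5, -2.2]
finger_gap: 28.5
([-0.0128, -0.2222, -0.0007], [0.25, -0.19, -39.15])
```

```bash
python3 -m handwheel '[{"dp":[-0.001,-0.012,0],"angular":[0,0,-3]},{"dp":[-0.002,-0.035,0],"angular":[0,0,-8]},{"dp":[-0.004,-0.06,0],"angular":[0,0,-13]},{"dp":[-0.005,-0.085,0],"angular":[0,0,-18]},{"dp":[-0.007,-0.11,0],"angular":[0,0,-23]},{"dp":[-0.008,-0.135,0],"angular":[0,0,-28]},{"dp":[-0.009,-0.16,0],"angular":[0,0,-33]},{"dp":[-0.011,-0.185,0],"angular":[0,0,-36]},{"dp":[-0.012,-0.21,0],"angular":[0,0,-38]},{"dp":[-0.013,-0.222,0],"angular":[0.2,-0.2,-39.1]},{"dp":[-0.013,-0.222,0],"angular":[0.2,-0.2,-39.1]},{"dp":[-0.013,-0.222,0],"angular":[0.2,-0.2,-39.1]}]'
python3 -c "
from h import *
o=r.observe()
p=bay(36,-30); print(rel(o,[p[0],p[1],22],78.6),o['finger_gap'])"
```

```text
t: 33.98
tool_pos: [541.4, 252.9, 117.0]
ee_rot: [-180.0, 0.1, 78.5]
ft_force: [-0.0, -0.2, -1.0]
finger_gap: 29.2
([0.0007, 0.0001, 0.095], [-0.03, 0.08, -0.06]) 29.166649558197825
```

```bash
python3 -m handwheel '[{"dp":[0.001,0,0.02],"angular":[0,0,0]},{"dp":[0.001,0,0.045],"angular":[0,0,0]},{"dp":[0.001,0,0.065],"angular":[0,0,0]},{"dp":[0.001,0,0.08],"angular":[0,0,0]},{"dp":[0.001,0,0.088],"angular":[0,0,0]},{"dp":[0.001,0,0.093],"angular":[0,0,0]},{"dp":[0.001,0,0.095],"angular":[0,0,0]},{"dp":[0.001,0,0.095],"angular":[0,0,0]}]'
python3 -m handwheel '[{"dp":[0,0,0],"angular":[0,0,0]},{"dp":[0,0,0],"angular":[0,0,0]},{"dp":[0,0,0],"angular":[0,0,0]},{"dp":[0,0,0],"angular":[0,0,0]},{"dp":[0,0,0],"angular":[0,0,0]},{"dp":[0,0,-0.01],"angular":[0,0,0]},{"dp":[0,0,-0.035],"angular":[0,0,0]},{"dp":[0,0,-0.07],"angular":[0,0,0]},{"dp":[0,0,-0.11],"angular":[0,0,0]},{"dp":[0,0,-0.14],"angular":[0,0,0]},{"dp":[0,0,-0.15],"angular":[0,0,0]},{"dp":[0,0,-0.15],"angular":[0,0,0]}]' 0 60
python3 -c "
from h import *
o=r.observe(); print(rel(o,[690,-90,170],67))"
```

```text
t: 34.65
tool_pos: [542.5, 253.3, 22.8]
ee_rot: [180.0, 0.1, 78.5]
ft_force: [-0.2, -0.2, -1.8]
finger_gap: 29.1
t: 35.65
tool_pos: [543.4, 253.9, 176.3]
ee_rot: [179.6, -0.1, 78.5]
ft_force: [0.1, 0.2, -0.9]
finger_gap: 42.7
([-0.3077, 0.2122, 0.0072], [0.35, -0.13, 11.5])
```

```bash
python3 -m handwheel '[{"dp":[-0.028,0.019,0],"angular":[0,0,1]},{"dp":[-0.056,0.039,0],"angular":[0,0,2]},{"dp":[-0.084,0.058,0],"angular":[0,0,3]},{"dp":[-0.112,0.077,0.001],"angular":[0,0,4]},{"dp":[-0.14,0.097,0.002],"angular":[0,0,5]},{"dp":[-0.168,0.116,0.003],"angular":[0,0,6]},{"dp":[-0.196,0.135,0.004],"angular":[0,0,7]},{"dp":[-0.224,0.154,0.005],"angular":[0,0,8]},{"dp":[-0.252,0.174,0.006],"angular":[0,0,9]},{"dp":[-0.28,0.193,0.006],"angular":[0,0,10]},{"dp":[-0.308,0.212,0.006],"angular":[0.3,-0.1,11.5]},{"dp":[-0.308,0.212,0.006],"angular":[0.3,-0.1,11.5]},{"dp":[-0.308,0.212,0.006],"angular":[0.3,-0.1,11.5]},{"dp":[-0.308,0.212,0.006],"angular":[0.3,-0.1,11.5]}]' 0.5 60
python3 -c "
from h import *
blk('d1.png',[690,-90])"
```

```text
t: 36.82
tool_pos: [689.2, -89.6, 169.6]
ee_rot: [-179.9, -0.0, 67.0]
ft_force: [-0.1, 0.7, -0.0]
finger_gap: 63.9
seg 0.82 [ 676. -120.] [138 137 132]
holes [([236.9, 186.1], 133), ([256.5, 195.3], 127), ([240.4, 228.3], 118)]
block [ 667.5 -109.2] phi 40.7 sep 18.2 rect [675.3, -118.9, 68.9, 32.8, -21.3]
go ([-0.0266, -0.012, 0.1566], [-0.08, -0.09, -63.71]) 36.8167 [689.2 -89.6 169.6]
```

The last block was knocked aside to about (676,-119), and a dark side face confused the hole picker. The real holes are at px (237,186) and (240,228).

```bash
python3 - <<'E'
from h import *
o=r.observe(); c=cam('wrist',o); P=plane(c,[(236.9,186.1),(240.4,228.3)],32); d=P[1]-P[0]
phi=(np.degrees(np.arctan2(d[1],d[0]))+90)%180-90; m=P.mean(0); print(m,phi,np.hypot(*d[:2]),rel(o,[m[0],m[1],14],phi+90))
im=cv2.imread('pics/d1.png'); cv2.imwrite('pics/d1c.png',im[130:300,130:430])
E
```

```text
[ 679.07748253 -121.52446132   32.        ] -20.57318973717949 38.23549084674779 ([-0.0342, 0.0033, 0.1566], [-0.02, -0.03, -2.34])
```

View pics/d1c.png

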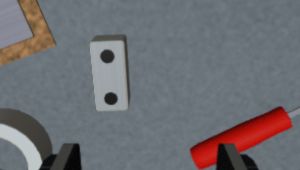

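The block stands upright at crop (110,77) and is free of the tape and screwdriver. I'll grip it.

```bash
python3 -m handwheel '[{"dp":[-0.02,0.002,0.02],"angular":[0,0,-2]},{"dp":[-0.034,0.003,0.04],"angular":[0,0,-2.3]},{"dp":[-0.034,0.003,0.07],"angular":[0,0,-2.3]},{"dp":[-0.034,0.003,0.1],"angular":[0,0,-2.3]},{"dp":[-0.034,0.003,0.125],"angular":[0,0,-2.3]},{"dp":[-0.034,0.003,0.14],"angular":[0,0,-2.3]},{"dp":[-0.034,0.003,0.15],"angular":[0,0,-2.3]},{"dp":[-0.034,0.003,0.156],"angular":[0,0,-2.3]},{"dp":[-0.034,0.003,0.156],"angular":[0,0,-2.3]},{"dp":[-0.034,0.003,0.156],"angular":[0,0,-2.3]}]' 0.5 60
python3 -m handwheel '[{"dp":[0,0,0],"angular":[0,0,0]},{"dp":[0,0,0],"angular":[0,0,0]},{"dp":[0,0,0],"angular":[0,0,0]},{"dp":[0,0,0],"angular":[0,0,0]},{"dp":[0,0,0],"angular":[0,0,0]},{"dp":[0,0,0],"angular":[0,0,0]},{"dp":[0,0,0],"angular":[0,0,0]},{"dp":[0,0,0],"angular":[0,0,0]},{"dp":[0,0,-0.01],"angular":[0,0,0]},{"dp":[0,0,-0.03],"angular":[0,0,0]},{"dp":[0,0,-0.06],"angular":[0,0,0]},{"dp":[0,0,-0.09],"angular":[0,0,0]},{"dp":[0,0,-0.1],"angular":[0,0,0]},{"dp":[0,0,-0.1],"angular":[0,0,0]}]' -1 60
python3 -c "
from h import *
o=r.observe()
p=bay(-36,-30); print(rel(o,[p[0],p[1],o['tool_pos'][2]],78.6))"
```

```text
t: 37.75
tool_pos: [679.3, -121.1, 15.6]
ee_rot: [179.9, -0.0, 69.4]
ft_force: [-0.1, -0.1, 0.8]
finger_gap: 64.3
t: 38.92
tool_pos: [680.3, -121.5, 118.9]
ee_rot: [179.6, -0.0, 69.4]
ft_force: [0.1, -0.6, -0.8]
finger_gap: 29.0
([0.2908, -0.3327, -0.0019], [0.36, -0.01, -9.18])
```

```bash
python3 -m handwheel '[{"dp":[0.01,-0.011,0],"angular":[0,0,0]},{"dp":[0.029,-0.033,0],"angular":[0,0,-1]},{"dp":[0.049,-0.056,0],"angular":[0,0,-2]},{"dp":[0.069,-0.079,0],"angular":[0,0,-3]},{"dp":[0.089,-0.102,0],"angular":[0,0,-4]},{"dp":[0.109,-0.125,0],"angular":[0,0,-5]},{"dp":[0.129,-0.148,0],"angular":[0,0,-6]},{"dp":[0.149,-0.17,0],"angular":[0,0,-7]},{"dp":[0.169,-0.193,0],"angular":[0,0,-8]},{"dp":[0.189,-0.216,0],"angular":[0,0,-9]},{"dp":[0.209,-0.239,0],"angular":[0,0,-9]},{"dp":[0.229,-0.262,0],"angular":[0,0,-9]},{"dp":[0.249,-0.285,0],"angular":[0,0,-9.2]},{"dp":[0.269,-0.308,0],"angular":[0,0,-9.2]},{"dp":[0.284,-0.325,0],"angular":[0.3,0,-9.2]},{"dp":[0.291,-0.333,0],"angular":[0.4,0,-9.2]},{"dp":[0.291,-0.333,0],"angular":[0.4,0,-9.2]},{"dp":[0.291,-0.333,0],"angular":[0.4,0,-9.2]}]'
python3 -c "
from h import *
o=r.observe()
p=bay(-36,-30); print(rel(o,[p[0],p[1],22],78.6),o['finger_gap'])"
```

```text
t: 40.42
tool_pos: [470.7, 267.5, 116.1]
ee_rot: [-179.9, 0.0, 78.6]
ft_force: [0.1, -0.2, -1.0]
finger_gap: 28.8
([0.0003, 0.0004, 0.0941], [-0.1, 0.05, 0.05]) 28.765457782005715
```

```bash
python3 -m handwheel '[{"dp":[0,0,0.02],"angular":[0,0,0]},{"dp":[0,0,0.045],"angular":[0,0,0]},{"dp":[0,0,0.065],"angular":[0,0,0]},{"dp":[0,0,0.08],"angular":[0,0,0]},{"dp":[0,0,0.088],"angular":[0,0,0]},{"dp":[0,0,0.092],"angular":[0,0,0]},{"dp":[0,0,0.094],"angular":[0,0,0]},{"dp":[0,0,0.094],"angular":[0,0,0]}]'
python3 -m handwheel '[{"dp":[0,0,0],"angular":[0,0,0]},{"dp":[0,0,0],"angular":[0,0,0]},{"dp":[0,0,0],"angular":[0,0,0]},{"dp":[0,0,0],"angular":[0,0,0]},{"dp":[0,0,0],"angular":[0,0,0]},{"dp":[0,0,-0.01],"angular":[0,0,0]},{"dp":[0,0,-0.035],"angular":[0,0,0]},{"dp":[0,0,-0.07],"angular":[0,0,0]},{"dp":[0,0,-0.11],"angular":[0,0,0]},{"dp":[0,0,-0.15],"angular":[0,0,0]},{"dp":[0,0,-0.18],"angular":[0,0,0]},{"dp":[0,0,-0.2],"angular":[0,0,0]},{"dp":[0,0,-0.2],"angular":[0,0,0]}]' 0 60
python3 -c "
from h import *
o=r.observe(); snap('wrist','e1.png'); print(rel(o,[529,-278,150],86.6))"
```

```text
t: 41.08
tool_pos: [471.3, 266.9, 23.0]
ee_rot: [-180.0, 0.0, 78.6]
ft_force: [-0.1, 0.3, -2.0]
finger_gap: 28.9
t: 42.17
tool_pos: [472.8, 267.5, 228.5]
ee_rot: [179.6, -0.2, 78.6]
ft_force: [0.6, 0.7, 0.5]
finger_gap: 42.8
([-0.524, 0.1622, 0.0778], [0.43, -0.18, -7.98])
```

View pics/e1.png

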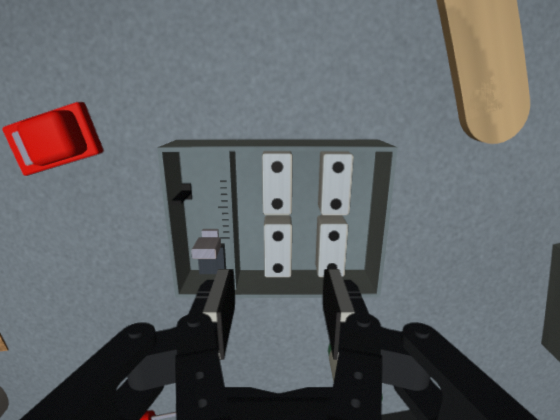

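All four blocks lie flat in the bay, at px (277,184), (336,184), (278,248) and (332,247), with the tab home. Now the lid.

```bash
python3 -m handwheel '[{"dp":[-0.02,0.006,0],"angular":[0,0,0]},{"dp":[-0.055,0.017,0],"angular":[0,0,-1]},{"dp":[-0.09,0.028,0],"angular":[0,0,-2]},{"dp":[-0.125,0.039,0],"angular":[0,0,-3]},{"dp":[-0.16,0.05,0],"angular":[0,0,-4]},{"dp":[-0.195,0.06,0],"angular":[0,0,-5]},{"dp":[-0.23,0.071,0],"angular":[0,0,-6]},{"dp":[-0.265,0.082,0.005],"angular":[0,0,-7]},{"dp":[-0.3,0.093,0.015],"angular":[0,0,-7]},{"dp":[-0.335,0.104,0.025],"angular":[0,0,-7]},{"dp":[-0.37,0.115,0.035],"angular":[0,0,-7]},{"dp":[-0.405,0.125,0.045],"angular":[0,0,-8]},{"dp":[-0.44,0.136,0.055],"angular":[0,0,-8]},{"dp":[-0.475,0.147,0.065],"angular":[0,0,-8]},{"dp":[-0.505,0.156,0.072],"angular":[0,0,-8]},{"dp":[-0.524,0.162,0.077],"angular":[0.4,-0.2,-8]},{"dp":[-0.524,0.162,0.077],"angular":[0.4,-0.2,-8]},{"dp":[-0.524,0.162,0.077],"angular":[0.4,-0.2,-8]},{"dp":[-0.524,0.162,0.077],"angular":[0.4,-0.2,-8]}]' 1 60
python3 - <<'E'
from h import *
o=r.observe(); im=snap('wrist','f1.png'); c=cam('wrist',o)
m=(im.max(2)<60)
n,l,s,ce=cv2.connectedComponentsWithStats(m.astype(np.uint8))
for i in range(1,n):
    if s[i,4]>600 and s[i,0]>180 and s[i,2]<150: print(s[i].tolist(),ce[i].round(), rect(c,l==i,51))
print(rel(o,[529,-278,33],86.6),o['tool_pos'])
E
```

```text
t: 43.8
tool_pos: [527.5, -277.3, 148.0]
ee_rot: [-179.8, 0.0, 86.6]
ft_force: [0.1, 0.1, 0.5]
finger_gap: 85.3
[256, 201, 45, 47, 2034] [278. 224.] [530.4, -277.9, 36.5, 33.0, -3.4]
([-0.0005, 0.002, 0.1149], [-0.24, 0.05, 0.05]) [ 527.51351088 -277.30020764  147.95261435]
```

```bash
python3 -m handwheel '[{"dp":[0,0.002,0.03],"angular":[-0.2,0,0]},{"dp":[0,0.002,0.06],"angular":[-0.2,0,0]},{"dp":[0,0.002,0.085],"angular":[-0.2,0,0]},{"dp":[0,0.002,0.1],"angular":[-0.2,0,0]},{"dp":[0,0.002,0.109],"angular":[-0.2,0,0]},{"dp":[0,0.002,0.114],"angular":[-0.2,0,0]},{"dp":[0,0.002,0.114],"angular":[-0.2,0,0]},{"dp":[0,0.002,0.114],"angular":[-0.2,0,0]}]' 1 60
python3 -m handwheel '[{"dp":[0,0,0],"angular":[0,0,0]},{"dp":[0,0,0],"angular":[0,0,0]},{"dp":[0,0,0],"angular":[0,0,0]},{"dp":[0,0,0],"angular":[0,0,0]},{"dp":[0,0,0],"angular":[0,0,0]},{"dp":[0,0,0],"angular":[0,0,0]},{"dp":[0,0,0],"angular":[0,0,0]},{"dp":[0,0,0],"angular":[0,0,0]},{"dp":[0,0,0],"angular":[0,0,0]},{"dp":[0,0,0],"angular":[0,0,0]},{"dp":[0,0,0],"angular":[0,0,0]},{"dp":[0,0,0],"angular":[0,0,0]}]' -1 60
python3 -m handwheel '[{"dp":[0,0,-0.005],"angular":[0,0,0]},{"dp":[0,0,-0.015],"angular":[0,0,0]},{"dp":[0,0,-0.035],"angular":[0,0,0]},{"dp":[0,0,-0.055],"angular":[0,0,0]},{"dp":[0,0,-0.075],"angular":[0,0,0]},{"dp":[0,0,-0.09],"angular":[0,0,0]},{"dp":[0,0,-0.095],"angular":[0,0,0]},{"dp":[0,0,-0.095],"angular":[0,0,0]}]'
python3 - <<'E'
from h import *
o=r.observe(); print(o['t'],rel(o,[502.6,261.4,o['tool_pos'][2]],78.6))
E
```

```text
t: 44.52
tool_pos: [529.8, -277.3, 35.4]
ee_rot: [179.9, 0.1, 86.7]
ft_force: [-0.4, 0.1, 0.5]
finger_gap: 85.3
t: 45.52
tool_pos: [530.0, -277.6, 36.0]
ee_rot: [179.9, 0.2, 86.7]
ft_force: [-1.4, 0.0, 6.8]
finger_gap: 32.9
t: 46.18
tool_pos: [530.1, -277.5, 132.1]
ee_rot: [179.8, 0.2, 86.7]
ft_force: [0.7, -0.7, -3.8]
finger_gap: 32.9
46.1833 ([0.5364, -0.0584, -0.0022], [0.21, 0.21, 8.1])
```

```bash
cat > fit.py <<'E'
from h import *
from scipy.optimize import minimize
def fit(png,pos,rot,rects,x0):
    im=cv2.cvtColor(cv2.imread(png),cv2.COLOR_BGR2LAB).astype(np.float32)
    G=sum(np.hypot(cv2.Sobel(im[...,k],5,1,0),cv2.Sobel(im[...,k],5,0,1)) for k in range(3))
    G[355:]=0; c=cam('wrist',dict(tool_pos=np.array(pos),ee_rot=np.array(rot)))
    t=np.linspace(-.96,.96,60)[:,None]; pts=[]
    for w,h,z in rects:
        for s in(-1,1): pts+= [np.hstack([t*w/2,0*t+s*h/2,0*t+z]),np.hstack([0*t+s*w/2,t*h/2,0*t+z])]
    pts=np.vstack(pts)
    for sig in (4,2,1):
        B=cv2.GaussianBlur(np.minimum(G,150),(0,0),sig)
        def f(v):
            q=proj(c,Ro.from_euler('z',v[2],degrees=True).apply(pts)+[v[0],v[1],0]).astype(np.float32)
            return -cv2.remap(B,q[:,:1],q[:,1:],1).mean()
        b=minimize(f,x0,method='Nelder-Mead',options=dict(initial_simplex=[x0]+[np.array(x0)+np.eye(3)[i]*[3,3,1][i] for i in range(3)])); x0=b.x
    q=proj(c,Ro.from_euler('z',x0[2],degrees=True).apply(pts)+[x0[0],x0[1],0])
    d=cv2.imread(png)
    for p in q: cv2.circle(d,tuple(int(a) for a in p.round()),0,(0,255,0),-1)
    return x0,b.fun,d
c,fc,d1=fit('pics/e1.png',[472.8,267.5,228.5],[179.6,-.2,78.6],[(158,218,60),(150,210,60)],[506.,260.,-11.4])
l,fl,d2=fit('pics/f1.png',[527.5,-277.3,148],[-179.8,0,86.6],[(164,224,15)],[529.,-278.,-3.4])
l0,f0,_=fit('pics/w1.png',[502.5,260.3,200.2],[180,0,78.5],[(164,224,66)],[503.,260.,-11.4])
print('case',c.round(2),fc,'lid',l.round(2),fl,'lid at start',l0.round(2),f0)
cv2.imwrite('pics/fit.png',np.hstack([d1[120:320,120:420],d2[90:310,120:440][:200]]))
o=r.observe(); dyaw=c[2]-l[2]
off=Ro.from_euler('z',dyaw,degrees=True).apply([*(np.array([530.0,-277.6])-l[:2]),0])
tgt=c[:2]+off[:2]; print('target',tgt,86.7+dyaw, rel(o,[*tgt,o['tool_pos'][2]],86.7+dyaw))
E
python3 fit.py
```

```text
case [506.61 260.28 -11.34] -80.65320587158203 lid [ 533.28 -277.9    -3.57] -113.50405883789062 lid at start [506.97 260.43 -11.68] -65.87055206298828
target [503.39710986 261.01630667] 78.92744232356412 ([0.5361, -0.0576, -0.0022], [0.21, 0.21, 7.78])
```

View pics/fit.png

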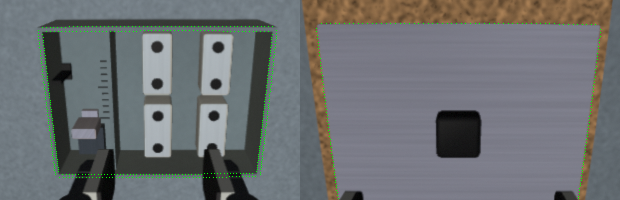

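The fitted outlines match the rim and the lid well. I'll carry the lid back to TCP target (503.4, 261.0), yaw 78.9.

```bash
python3 -m handwheel '[{"dp":[0.015,-0.002,0],"angular":[0,0,0]},{"dp":[0.04,-0.004,0],"angular":[0,0,0.5]},{"dp":[0.07,-0.008,0],"angular":[0,0,1]},{"dp":[0.1,-0.011,0],"angular":[0,0,1.5]},{"dp":[0.13,-0.014,0],"angular":[0,0,2]},{"dp":[0.16,-0.017,0],"angular":[0,0,2.5]},{"dp":[0.19,-0.02,0],"angular":[0,0,3]},{"dp":[0.22,-0.024,0],"angular":[0,0,3.5]},{"dp":[0.25,-0.027,0],"angular":[0,0,4]},{"dp":[0.28,-0.03,0],"angular":[0,0,4.5]},{"dp":[0.31,-0.033,0],"angular":[0,0,5]},{"dp":[0.34,-0.037,0],"angular":[0,0,5.5]},{"dp":[0.37,-0.04,0],"angular":[0,0,6]},{"dp":[0.4,-0.043,0],"angular":[0,0,6.5]},{"dp":[0.43,-0.046,0],"angular":[0,0,7]},{"dp":[0.46,-0.05,0],"angular":[0,0,7.5]},{"dp":[0.49,-0.053,0],"angular":[0,0,7.8]},{"dp":[0.515,-0.055,0],"angular":[0,0,7.8]},{"dp":[0.536,-0.058,0],"angular":[0.2,0.2,7.8]},{"dp":[0.536,-0.058,0],"angular":[0.2,0.2,7.8]}]'
python3 -m handwheel '[{"dp":[0,0,0],"angular":[0,0,0]},{"dp":[0,0,0],"angular":[0,0,0]},{"dp":[0,0,0],"angular":[0,0,0]}]'
python3 - <<'E'
from h import *
o=r.observe(); print(o['t'],rel(o,[503.4,261.0,87],78.9),o['finger_gap'])
im=snap('wrist','g1.png'); c=cam('wrist',o)
E
```

```text
t: 47.85
tool_pos: [501.6, 264.1, 128.4]
ee_rot: [-179.9, -0.0, 79.1]
ft_force: [-0.5, -0.2, -5.4]
finger_gap: 32.5
t: 48.1
tool_pos: [501.4, 263.3, 127.8]
ee_rot: [-179.8, 0.0, 79.0]
ft_force: [-0.0, -0.2, -3.9]
finger_gap: 32.8
48.1 ([-0.0019, 0.0026, 0.0408], [-0.21, 0.04, 0.15]) 32.84423204928385
```

```bash
sed -n '1,/return x0/p' fit.py > fitf.py; python3 - <<'E'
from fitf import *
for z in (105,107,109):
    l,f,d=fit('pics/g1.png',[501.4,263.3,127.8],[-179.8,0,79],[(164,224,z)],[504.9,262.4,-11.3]); print(z,l.round(2),f, l[:2]-[501.4,263.3])
cv2.imwrite('pics/g1c.png',d)
E
```

```text
105 [505.17 262.77 -11.18] -45.181175231933594 [ 3.76638635 -0.53244296]
107 [505.09 262.69 -11.18] -43.838172912597656 [ 3.68546169 -0.60946238]
109 [504.63 260.61 -11.19] -41.266544342041016 [ 3.22548213 -2.68639804]
```

There was no slip in transit; the lid offset matches. I'll lower it into the case.

```bash
python3 -m handwheel '[{"dp":[-0.002,0.0025,0.005],"angular":[-0.2,0,0.1]},{"dp":[-0.002,0.0025,0.012],"angular":[-0.2,0,0.1]},{"dp":[-0.002,0.0025,0.02],"angular":[-0.2,0,0.1]},{"dp":[-0.002,0.0025,0.026],"angular":[-0.2,0,0.1]},{"dp":[-0.002,0.0025,0.03],"angular":[-0.2,0,0.1]},{"dp":[-0.002,0.0025,0.033],"angular":[-0.2,0,0.1]},{"dp":[-0.002,0.0025,0.036],"angular":[-0.2,0,0.1]},{"dp":[-0.002,0.0025,0.038],"angular":[-0.2,0,0.1]},{"dp":[-0.002,0.0025,0.039],"angular":[-0.2,0,0.1]},{"dp":[-0.002,0.0025,0.04],"angular":[-0.2,0,0.1]},{"dp":[-0.002,0.0025,0.04],"angular":[-0.2,0,0.1]},{"dp":[-0.002,0.0025,0.04],"angular":[-0.2,0,0.1]}]'
```

```text
t: 49.15
tool_pos: [503.6, 260.9, 88.2]
ee_rot: [180.0, 0.0, 78.9]
ft_force: [-0.0, -0.0, -5.1]
finger_gap: 32.8
```

```bash
python3 -m handwheel '[{"dp":[0,0,0.0005],"angular":[0,0,0]},{"dp":[0,0,0.001],"angular":[0,0,0]},{"dp":[0,0,0.0015],"angular":[0,0,0]},{"dp":[0,0,0.0015],"angular":[0,0,0]},{"dp":[0,0,0.0015],"angular":[0,0,0]}]'
python3 -m handwheel '[{"dp":[0,0,0],"angular":[0,0,0]},{"dp":[0,0,0],"angular":[0,0,0]},{"dp":[0,0,0],"angular":[0,0,0]},{"dp":[0,0,0],"angular":[0,0,0]},{"dp":[0,0,0],"angular":[0,0,0]},{"dp":[0,0,0],"angular":[0,0,0]},{"dp":[0,0,0],"angular":[0,0,0]},{"dp":[0,0,-0.01],"angular":[0,0,0]},{"dp":[0,0,-0.03],"angular":[0,0,0]},{"dp":[0,0,-0.06],"angular":[0,0,0]},{"dp":[0,0,-0.09],"angular":[0,0,0]},{"dp":[0,0,-0.12],"angular":[0,0,0]},{"dp":[0,0,-0.12],"angular":[0,0,0]},{"dp":[0,0,-0.12],"angular":[0,0,0]}]' 1 60
python3 - <<'E'
from fitf import *
o=r.observe(); snap('wrist','h1.png'); 
for z in (62,66,72):
    l,f,d=fit('pics/h1.png',o['tool_pos'],o['ee_rot'],[(164,224,z)],[506.,260.,-11.3]); print(z,l.round(2),round(f,1))
s=snap('scene','h2.png'); cv2.imwrite('pics/hc.png',np.hstack([cv2.resize(s[140:320,200:440],(480,360)),cv2.resize(cv2.imread('pics/h1.png')[90:330,110:430],(320,240)).repeat(1,0) if 0 else cv2.copyMakeBorder(cv2.resize(cv2.imread('pics/h1.png')[90:330,110:430],(320,240)),0,120,0,0,0)]))
E
```

```text
t: 49.57
tool_pos: [503.7, 260.9, 87.0]
ee_rot: [179.9, 0.0, 78.9]
ft_force: [-1.0, 1.2, -0.8]
finger_gap: 32.7
t: 50.73
tool_pos: [504.1, 261.2, 209.1]
ee_rot: [179.7, -0.1, 78.9]
ft_force: [0.7, -0.1, -0.1]
finger_gap: 85.3
62 [507.74 260.06 -11.29] -62.6
66 [507.26 260.26 -11.23] -67.2
72 [507.95 263.15 -11.27] -46.1
```

View pics/hc.png

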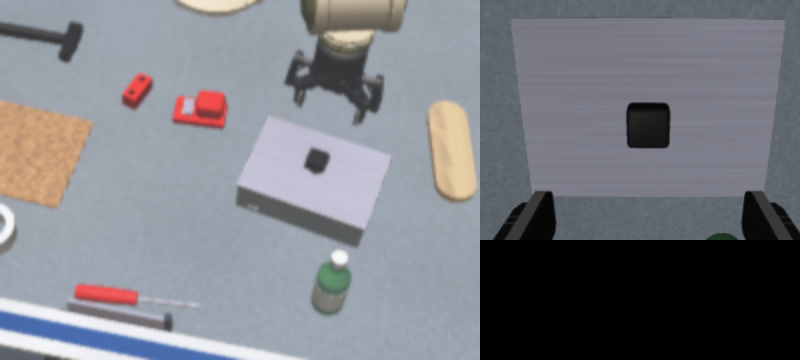

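The lid sits flat on the case, with the best outline fit at z = 66, centred within 1 mm and at yaw -11.2°. No aluminium block shows on the bench in this part of the view. I'm handing in.

```bash
python3 - <<'E'
from h import *
t=snap('top','z.png')
for d in viewer.outline_of('block1','top'):
    m=d['region']; print(round(d['confidence'],2),np.argwhere(m).mean(0)[::-1].round(),t[m].mean(0).astype(int))
print(workorder.job_done(), r.observe()['t'])
E
```

```text
0.8 [302. 262.] [ 78  79 162]
0.67 [168. 144.] [103 114  97]
the job is handed in; nothing more can be done
the job is handed in; nothing more can be done
```

The job is done and handed in: the gauge is checked, all four aluminium blocks are in the case, and the lid is back on. The robot's clock read about 51 s at the end.

- **Lid off:** I laid it flat on the cork mat and let go. The top camera puts the middle of the mat at about (528, -278); the wrist camera put the lid's centre about 5 mm farther in x.
- **Gauge:** I pulled the tab about 56.4 mm, judged against the black fin in the wrist view, and held it about 2.6 s. The offset from the fin was about 0.25 mm. The arm reading drifted by up to 0.4 mm near the end of the hold. I then opened the jaws, and a picture showed the tab fully home.
- **Blocks:** All four lie flat in the big bay in a 2 x 2 layout, confirmed in a picture. One had been knocked about 3 cm aside before I reached it, so I found it again before gripping.
- **Lid on:** The gripper's height at release was 87 mm, as expected for a seated lid. The lid's outline fits best at its seated height, within about 1 mm of the case centre and with matching yaw.

In the last top view, the block network found only the red look-alike and one false hit at the green glue bottle. No aluminium block is left on the bench, and I did not touch the other things.

Two results disagreed. The trained network put the marker at about 62 mm of pull, beyond its possible 58 mm, so I went by the direct view of the tab and fin. The top and wrist cameras also differed by 3–4 mm on the case position. I used the wrist view for the lid, and it seated without touching the rim.

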